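Stack a well plate and its lid on the shaker

ROBOT

A 6-joint arm with a two-finger parallel gripper is mounted at the origin on the work surface. World frame = base frame: x ahead of the robot, y to its left, z up, the work surface at z = 0. Lengths are in m, angles in rad, forces in N, time in s.
With the tool pointing down it reaches from about 0.425 to 0.95 m from the base axis. Payload 3.5 kg.
Tool frame: the origin (TCP) lies midway between the tips of the shut fingers; the grasp point (between the pads) lies 19 mm behind it; x points along the fingers, y is the direction in which the jaws open and shut, and the axes are right-handed (so a half turn about x gives the same grasp; the last joint's range is limited). The gripper opens to 85 mm and grips with 20 to 120 N. Pads are 22 mm wide; open, the fingers measure 114 mm over their backs; the gripper's body (76 mm by 85 mm) begins 54 mm behind the grasp point. The pads swing forward as they close: fully open they stand 13 mm farther back than shut.
Start: joints at [0.967, 0.286, 1.577, -0, 1.279, -0.15], TCP at [0.296, 0.607, 0.231] pointing down, gripper open.
Joint ranges: [-2.77, 2.77], [-0.9, 2.22], [0.21, 2.48], [-1.53, 4.67], [0.24, 2.81], [-2.84, 2.84]. Speed limits (rad/s): [2.79, 2.79, 3.14, 3.14, 3.14, 3.14].

INTERFACE

Orientations are given as a unit quaternion [x, y, z, w].
In Python, from plant import sensors, optics, ctrl gives the robot as it stands.
- The arm moves only by the tool arm_command, never from a script. Its argument "increments" is a list that holds one entry, the list of rows, each a list of 4 numbers: the shift along the tool's x, y, z in cm, then the turn about the tool's x in rad. A call has 1 to 20 rows; each row shifts and turns the commanded pose from where the row before left it, along the tool's axes as they then stand; what a row does not reach is not made up. A row lasts 1/8 s, in which the tool goes at most 62.5 mm and 10.7 degrees, less where a joint would pass 70% of its speed; a pose out of reach is approached as far as the arm can. A call with a gripper value outside its range is refused whole. "grip" is the finger opening in cm, from 0 to 8.54, set as the call begins (left out, the last holds). The fingers move at their own pace and stop on an object; "grip_force" is the grip in N (left out, the last holds). Time passes only in rows, so rows that do not move let the fingers close. It gives the time, the measured TCP pose, the force and the opening at its end, in the units of the state.
- sensors.get_state(): the state, without advancing time (a new reading comes with each control period).
- optics.read_camera(name): name is "scene" or "top" or "wrist"; returns the picture (384x512x3 uint8, blue, green, red); there is no depth.
- optics.camera_model(name): a dict with "camera_matrix" (3x3 intrinsics, pixels), "world_from_camera" (4x4, takes a point from camera to world coordinates); the wrist camera has in their place "mount" (4x4, takes a point from camera to tool coordinates, whose origin is the TCP and whose axes are the tool frame's). Camera axes: x right, y up, looking along -z (the intrinsics and any distortion apply to the point x, -y, -z); pixel columns grow to the right and rows downward; lengths in m; the calibration is good to about 2 mm. The wrist camera is an equidistant fisheye: a pixel r from the principal point sees the ray r / f radians off the axis. A picture is of the moment at which its call begins: read the wrist's pose just before it. camera_model takes no time and is no camera call.
- ctrl.sign_off(): hands the job in, once; it reports no verdict.
Trained networks look in the newest picture that a camera, given by its name, has taken for a name from the list of things; names that differ only in an ending like _2 or _b are one class to them, and where a whole thing is asked for, a point or a joint stands for the part that bears it (a point fixed in the world has none). Each returns a list of dicts, best first, with "conf" (0 to 1); they miss things now and then, are a little off and sometimes report something else, mostly with a low value. They report only what shows in the picture. A call takes as long as a camera call. They do not tell look-alikes from the thing itself.
- optics.boxes_of(camera, query): "at" ([row, column] in pixels, amid what is visible of it).
- optics.place_of(camera, query): "at" ([row, column] in pixels: a listed point, or the origin of a listed thing).
The state is a dict: "time": time; "qpos": joint angles; "dq": joint speeds; "joint_efforts": joint torques, N m; "eef_pos": TCP position; "tcp_rot": TCP orientation; "contact_force": force on the tool from outside, world axes, zero at the start; "wrist_torque": the same for the moment, N m; "opening": opening from 0.0 (shut) to 1.0 (fully open).
Only numpy, scipy, OpenCV 4.12 (cv2) and the standard library are available. Lean on these libraries where they do the work, as an engineer would, in place of code of your own. Each camera call takes 0.05 s, during which the arm holds its last target.

TASK

Get the shaker ready to run: set the second well plate from its sloping rack on top of the plate that is already on the shaker, then put the lid on top of it, each with its chamfered corners over the chamfered corners below and fully home, so that the sides are flush and nothing rocks. Set them down rather than letting them drop, and leave the bottom plate seated and the other things on the bench where they stand.

Things in the scene. Friction and masses are not known exactly. Their poses are not given: they have to be found in the camera images.
- base_c (a point): Centre of the bottom well plate on the shaker. White, walls 116 x 62 mm, 30 high, plus a raised deck with wells, 8 high, 4.3 inside the walls all round: 38 in all. Both corners at its +x end chamfered (16 mm legs, 45 deg), walls and deck alike; the others square. x along its length to the chamfered end, z up. Loose, held by the shaker's pad. Seated parts stack at a pitch of 30 mm, sides flush.
- plate_c (a point): Centre of the second well plate, identical to the bottom one (about 140 g), lying on the sloping board of rack_a, chamfered end (+x) uphill, z square to the slope. Underside 19 mm below. Hollow underneath: a 3.5 mm skirt round a recess 9 mm deep that drops over the deck below with 0.8 mm play all round, its rim resting on the walls' top. Turned end for end it cannot seat.
- lid_c (a point): Centre of the lid: white, 116 x 62 mm, 24 high (about 100 g), flat top with two low ribs, no wells; outline, chamfers, skirt and recess like the plates'. Lies on rack_b, chamfered end (+x) uphill, z square to the slope. Underside 12 mm below. Seated, its centre is 23 mm above the centre of the plate under it. Lid and plates can be gripped across their 62 mm width.
- rack_a: Fixed steel drain rack with the second plate: a board 128 x 60 mm that rises at 30 degrees along its +x (away from the robot, give or take its yaw), a lip 14 mm high across its low end. Origin on the table under the board's middle, whose upper face is 75 mm up. The plate lies against the lip and overhangs the board by 1 mm each side; fingers have free room beside it.
- rack_b: The same kind of fixed sloping rack, holding the lid.
- pad (a point): Middle of the platform's top on the fixed shaker: white housing 130 x 130 mm, platform 128 x 78 mm, 70 mm above the table, with a raised pad like a plate's deck (8 mm high) over which the bottom plate's skirt sits. Axes as the bottom plate's.
- amber: amber reagent bottle, bystander; origin at the centre of its underside; to be left where it stands
- jar: clear jar with white cap, bystander; origin at the centre of its underside; to be left where it stands
- beaker: glass beaker, bystander; origin at the centre of its underside; to be left where it stands
- mortar: white mortar with its pestle, bystander; origin at the centre of its underside; to be left where it stands
- tray: open white tray, bystander; origin at the centre of its underside; to be left where it stands
- binder: black ring binder lying flat, bystander; origin at the centre of its underside; to be left where it stands
- tuberack: blue rack of test tubes, bystander; origin at the centre of its underside; to be left where it stands
Things that resemble listed ones, but are neither listed nor needed, are in the scene too. What is shaped like the part that bears lid_c but red is not meant. Leave any yellow look-alike of the part that bears plate_c alone.

How it is judged:
By the outcome, as a careful person would: the job done as asked, in the order asked, and still so for the second after the job is handed in, with the robot touching nothing.
It also fails if it takes over 67 s, if anything falls off the work surface, if the arm or the gripper's body presses on something with over 40 N, if the wrist force passes 120 N, or if a joint passes its speed limit or range.

## Working session

There is one attempt and no reset: what is moved stays moved. The work goes in short steps, Python scripts to look and compute and a tool call to move; the robot and the scene stay as the last step left them, time stands still between calls to the robot, and variables do not carry over. Pictures are saved under pics/ and viewed, and the job is handed in when it is done.

Besides the shell and the picture viewer there is one more tool, called after "Request:" as name(argument=value, ...) on one line, values as JSON. arm_command: Moves the arm, as the interface text tells. Its arguments: {"type":"object","properties":{"increments":{"type":"array","items":{"type":"array","items":{"type":"array","items":{"type":"number"}}}},"grip":{"type":"number"},"grip_force":{"type":"number"}},"required":["increments"]}

```bash
mkdir -p pics; ls; cat > look.py <<'E'
from plant import sensors, optics, ctrl
import cv2, numpy as np, json
E
python3 - <<'E'
from look import *
print(sensors.get_state())
for n in ["scene","top","wrist"]:
    im=optics.read_camera(n); cv2.imwrite(f"pics/{n}0.png",im)
    m=optics.camera_model(n); print(n,{k:(np.round(v,4).tolist() if not isinstance(v,(str,dict)) else v) for k,v in m.items()})
    for q in ["base_c","plate_c","lid_c","rack_a","pad"]:
        print(q,[(np.round(d['at'],1).tolist(),round(d['conf'],2)) for d in optics.place_of(n,q)])
E
```

```text
pics
{'time': 0.0, 'qpos': array([ 9.66996699e-01,  2.87152343e-01,  1.57817155e+00, -1.06479672e-05,
        1.27856890e+00, -1.50011978e-01]), 'dq': array([-0.00135543,  0.00200303,  0.00045744,  0.00010046, -0.00135629,
       -0.0009987 ]), 'joint_efforts': array([-1.79513136e-04, -4.05970967e+01, -2.92632186e+01, -1.29685068e-04,
        5.83795234e-03, -1.54205941e-05]), 'eef_pos': array([0.29551313, 0.6061549 , 0.22995899]), 'tcp_rot': array([ 0.15830649,  0.68927926, -0.15982142,  0.68868735]), 'contact_force': array([ 0.62562225, -0.27101118, -0.02927651]), 'wrist_torque': array([-0.01365812,  0.06294315,  0.00347508]), 'opening': 0.9965921414729445}
scene {'camera_matrix': [[386.6537, 0.0, 254.0527], [0.0, 386.6537, 190.997], [0.0, 0.0, 1.0]], 'world_from_camera': [[-0.766, -0.5087, 0.3931, 1.0124], [0.6428, -0.6177, 0.4531, 0.5282], [0.0123, 0.5998, 0.8001, 1.0617], [0.0, 0.0, 0.0, 1.0]]}
base_c [([186.7, 271.2], 0.79)]
plate_c [([309.3, 355.8], 0.84), ([255.0, 333.0], 0.79)]
lid_c [([137.5, 222.0], 0.81), ([138.7, 260.1], 0.73), ([255.5, 335.7], 0.26)]
rack_a [([156.3, 218.6], 0.87), ([272.9, 328.1], 0.6)]
pad [([189.9, 272.8], 0.85)]
top {'camera_matrix': [[428.5944, 0.0, 258.7306], [0.0, 428.5944, 194.6286], [0.0, 0.0, 1.0]], 'world_from_camera': [[-0.0062, 0.9839, -0.1787, 0.2783], [-1.0, -0.0069, -0.0034, -0.0367], [-0.0046, 0.1787, 0.9839, 1.405], [0.0, 0.0, 0.0, 1.0]]}
base_c []
plate_c [([188.6, 116.8], 0.66), ([198.9, 153.1], 0.57)]
lid_c [([214.3, 338.4], 0.94), ([265.3, 327.2], 0.61)]
rack_a [([214.1, 333.7], 0.72), ([198.0, 161.4], 0.71)]
pad [([206.3, 249.7], 0.91)]
wrist {'camera_matrix': [[297.3186, 0.0, 253.7779], [0.0, 297.3186, 193.9375], [0.0, 0.0, 1.0]], 'mount': [[-0.0005, 0.3105, -0.9506, -0.1429], [1.0, 0.0006, -0.0004, -0.0009], [0.0004, -0.9506, -0.3106, -0.081], [0.0, 0.0, 0.0, 1.0]]}
base_c []
plate_c [([377.4, 139.5], 0.96), ([341.7, 223.7], 0.79)]
lid_c []
rack_a []
pad []
```

View pics/scene0.png

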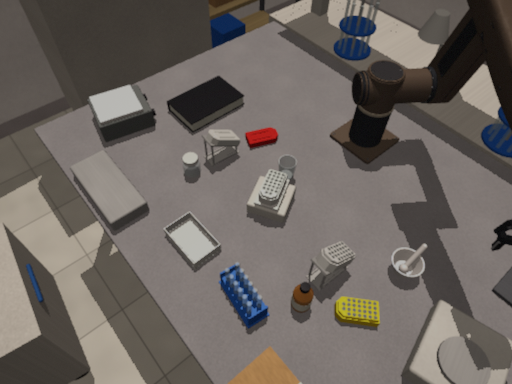

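View pics/top0.png

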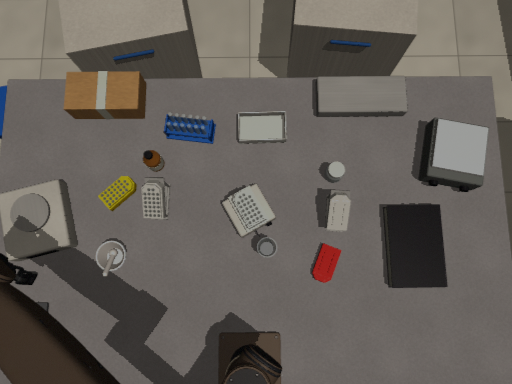

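View pics/wrist0.png

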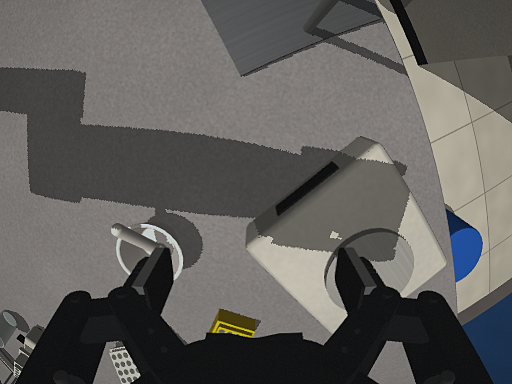

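Candidates. Second plate: white on a rack at top (row 199, col 153), or the yellow one lying flat at (190,117), which is a look-alike. Lid: white on a rack at top (212,338), or the red block at (263,327), which is a decoy. Base plate: white on the shaker at (208,250). I'll check these in close crops.

```bash
cat > look.py <<'E'
from plant import sensors, optics, ctrl
import cv2, numpy as np, json
from scipy.spatial.transform import Rotation as R
def cam_pose(n,state=None):
    m=optics.camera_model(n); K=np.array(m['camera_matrix'])
    if n=='wrist':
        T=np.eye(4);T[:3,:3]=R.from_quat(state['tcp_rot']).as_matrix();T[:3,3]=state['eef_pos']
        return K,T@np.array(m['mount'])
    return K,np.array(m['world_from_camera'])
def proj(P,n,cam):
    K,T=cam; P=np.atleast_2d(P); p=(P-T[:3,3])@T[:3,:3]; p=p*[1,-1,-1]
    if n=='wrist':
        r=np.hypot(p[:,0],p[:,1]); th=np.arctan2(r,p[:,2]); s=th/np.maximum(r,1e-9)
        return np.c_[K[0,0]*p[:,0]*s+K[0,2],K[1,1]*p[:,1]*s+K[1,2]]   # col,row
    return np.c_[K[0,0]*p[:,0]/p[:,2]+K[0,2],K[1,1]*p[:,1]/p[:,2]+K[1,2]]
def ray(uv,n,cam):
    K,T=cam; x=(uv[0]-K[0,2])/K[0,0]; y=(uv[1]-K[1,2])/K[1,1]
    if n=='wrist':
        r=np.hypot(x,y); d=np.array([x/r*np.sin(r),y/r*np.sin(r),np.cos(r)])
    else: d=np.array([x,y,1.])
    d=T[:3,:3]@(d*[1,-1,-1]); return T[:3,3],d/np.linalg.norm(d)
def atz(uv,z,n,cam):
    o,d=ray(uv,n,cam); return o+d*(z-o[2])/d[2]
def outline(ins=0,L=116,W=62,c=16):
    a=L/2-ins;b=W/2-ins; c=c-ins*(2-2**.5)
    return np.array([[-a,-b],[a-c,-b],[a,-b+c],[a,b-c],[a-c,b],[-a,b]])/1000
def Rz(yaw,tilt=0):  # x end uphill
    return R.from_euler('z',yaw).as_matrix()@R.from_euler('y',-tilt).as_matrix()
def loops(kind):
    o=outline()
    if kind=='lid': return [np.c_[o,np.full(6,z)] for z in(-.012,.012)]
    d=outline(4.3e0)
    return [np.c_[o,np.full(6,-.019)],np.c_[o,np.full(6,.011)],np.c_[d,np.full(6,.011)],np.c_[d,np.full(6,.019)]]
def snap(n,name=None):
    s=sensors.get_state(); im=optics.read_camera(n)
    if name: cv2.imwrite(f"pics/{name}.png",im)
    return im,cam_pose(n,s),s
E
python3 - <<'E'
from look import *
cs=cam_pose('scene');ct=cam_pose('top')
for nm,z,t,s in [('plate',.095,(153,199),(333,255)),('lid',.085,(338.4,214.3),(222,137.5)),('base',.095,(249.7,206.3),(271.2,186.7)),('yellow',.02,(117,190),(356,309)),('red',.015,(327,265),(260,138.7))]:
    print(nm,atz(t,z,'top',ct).round(3),atz(s,z,'scene',cs).round(3))
T=cv2.imread('pics/top0.png');S=cv2.imread('pics/scene0.png')
def crop(im,c,r,k=4,h=34,w=42): return cv2.resize(im[r-h:r+h,c-w:c+w],None,fx=3,fy=3,interpolation=cv2.INTER_CUBIC)
row1=np.hstack([crop(T,153,199),crop(T,250,208),crop(T,338,214)])
row2=np.hstack([crop(S,333,258),crop(S,271,190),crop(S,222,142)])
cv2.imwrite('pics/crops.png',np.vstack([row1,row2]))
E
```

```text
plate [0.505 0.296 0.095] [0.511 0.291 0.095]
lid [ 0.454 -0.279  0.085] [ 0.468 -0.277  0.085]
base [ 0.48  -0.004  0.095] [0.485 0.002 0.095]
yellow [0.549 0.435 0.02 ] [0.545 0.427 0.02 ]
red [ 0.3   -0.249  0.015] [ 0.323 -0.239  0.015]
```

View pics/crops.png

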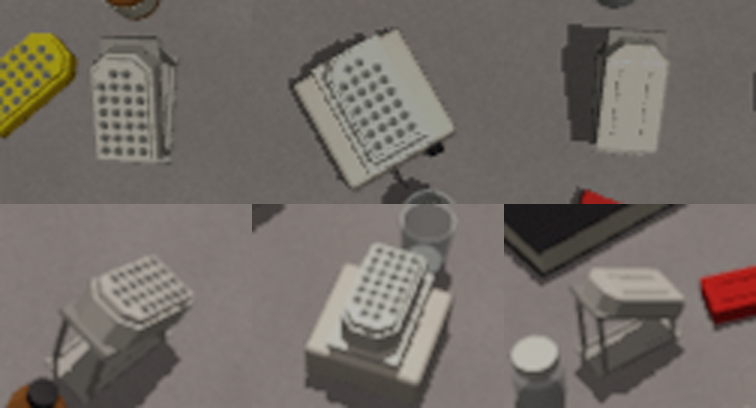

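Crops confirm the choice: white plate with wells on rack_a, chamfers uphill; white ribbed lid on rack_b; base plate on the shaker with its chamfers toward upper left. The yellow and red ones are decoys. Next I'll compute the approach in tool axes.

```bash
cat > plan.py <<'E'
from look import *
def plan(target,tz_yaw=None,st=None,vmax=5.0):
    """increments in tool frame (cm, rad) to reach xyz; tool z horizontal direction yaw"""
    s=st or sensors.get_state(); M=R.from_quat(s['tcp_rot']).as_matrix()
    yaw=np.arctan2(M[1,2],M[0,2])
    d=M.T@(np.array(target)-s['eef_pos'])*100
    out='shift(cur axes) cm %s  yaw now %.4f'%(d.round(3),yaw)
    if tz_yaw is not None:
        # tool x is down: turning +a about tool x turns world yaw by -a
        a=-((tz_yaw-yaw+np.pi)%(2*np.pi)-np.pi); out+='  turn %.4f'%a
    print(out); print('down axis',M[:,0].round(4),'pos',s['eef_pos'].round(4),'t',round(s['time'],2))
E
python3 -c "
from plan import *
M=R.from_quat(sensors.get_state()['tcp_rot']).as_matrix();print(M.round(3))
plan([.50,.29,.25],0.0)
plan([.50,.29,.25],3.14159)"
```

```text
[[ 0.     0.438  0.899]
 [ 0.     0.899 -0.438]
 [-1.     0.     0.   ]]
shift(cur axes) cm [ -1.866 -19.517  32.23 ]  yaw now -0.4538  turn -0.4538
down axis [ 0.e+00  1.e-04 -1.e+00] pos [0.2959 0.6067 0.2314] t 0.9
shift(cur axes) cm [ -1.866 -19.517  32.23 ]  yaw now -0.4538  turn 2.6878
down axis [ 0.e+00  1.e-04 -1.e+00] pos [0.2959 0.6067 0.2314] t 0.9
```

Request:
arm_command(increments=[[[-0.27,-2.8,4.6,0],[-0.27,-2.8,4.6,0],[-0.27,-2.8,4.6,0],[-0.27,-2.8,4.6,0],[-0.27,-2.8,4.6,0],[-0.27,-2.8,4.6,0],[-0.27,-2.8,4.6,0],[0,0,0,-0.15],[0,0,0,-0.15],[0,0,0,-0.15],[0,0,0,0]]], grip=8.5, grip_force=25)

```text
time: 2.28
eef_pos: [0.4994, 0.2893, 0.2503]
tcp_rot: [0.002, 0.707, -0.002, 0.707]
contact_force: [-0.7, 0.0, -0.4]
opening: 0.999
```

```bash
python3 -c "
from look import *
im,c,s=snap('wrist','w1'); print(s['eef_pos'],s['time'],s['tcp_rot'])
np.savez('w1.npz',im=im,K=c[0],T=c[1])"
```

```text
[0.49941029 0.2893077  0.25032468] 2.275 [ 0.00204159  0.70704469 -0.00197272  0.70716316]
```

View pics/w1.png

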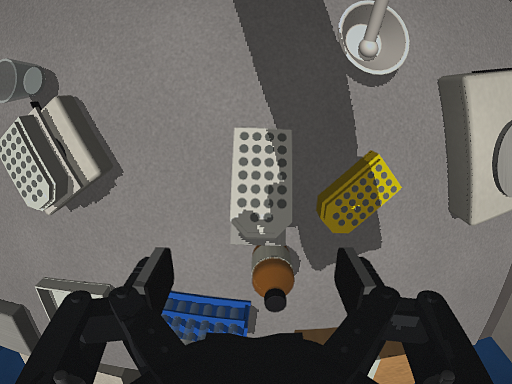

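```bash
cat > fit.py <<'E'
from look import *
from scipy.optimize import least_squares
def lines(kind,vis):
    """vis: list of (loop idx) used"""
    Ls=loops(kind); seg=[]
    for i in vis:
        L=Ls[i]
        for k in range(6): seg.append((L[k],L[(k+1)%6]))
    return seg
def pts(seg,n=25):
    t=np.linspace(.04,.96,n)[:,None]
    return [a+(b-a)*t for a,b in seg]
def fit(im,cam,n,kind,p0,tilt,vis,zprior,win=5,iters=12,zs=.001,yawprior=None,skip=()):
    g=cv2.GaussianBlur(cv2.cvtColor(im,cv2.COLOR_BGR2GRAY).astype(np.float32),(0,0),.8)
    seg=[s for i,s in enumerate(lines(kind,vis)) if i not in skip]; P=pts(seg); p=np.array(p0,float)
    def pr(p,X): return proj(X@Rz(p[3],tilt).T+p[:3],n,cam)
    for it in range(iters):
        w=win if it<iters//2 else max(2,win/2)
        obs=[]
        for X in P:
            uv=pr(p,X); d=uv[-1]-uv[0]; d/=np.linalg.norm(d)+1e-9; nn=np.array([-d[1],d[0]])
            o=np.arange(-w,w+.01,.25)
            S=uv[:,None,:]+o[None,:,None]*nn
            v=cv2.remap(g,S[...,0].astype(np.float32),S[...,1].astype(np.float32),cv2.INTER_LINEAR)
            G=np.abs(np.gradient(v,axis=1)); k=G.argmax(1); m=G.max(1)
            ok=(m>2.0)&(k>0)&(k<len(o)-1)
            obs.append((X[ok],uv[ok]+o[k[ok]][:,None]*nn,nn))
        def res(q):
            r=[((pr(q,X)-u)@nn) for X,u,nn in obs if len(X)]
            r.append([(q[2]-zprior)/zs]); 
            if yawprior is not None: r.append([(q[3]-yawprior)/.003])
            return np.concatenate(r)
        q=least_squares(res,p,loss='soft_l1',f_scale=.5,x_scale=[.001,.001,.001,.01]); p=q.x
    r=res(p); print('fit',p.round(5),'n',len(r),'med|r| %.2f px'%np.median(np.abs(r)))
    return p
def overlay(im,cam,n,kind,p,tilt,fn,k=3,half=(70,60),vis=None):
    Ls=loops(kind); out=None
    allp=[proj(L@Rz(p[3],tilt).T+p[:3],n,cam) for L in Ls]
    c=np.mean(np.vstack(allp),0).astype(int); x0=max(0,c[0]-half[0]);y0=max(0,c[1]-half[1])
    cr=im[y0:c[1]+half[1],x0:c[0]+half[0]]; big=cv2.resize(cr,None,fx=k,fy=k,interpolation=cv2.INTER_CUBIC); o=big.copy()
    for i,a in enumerate(allp):
        q=(((a-[x0,y0])+.5)*k*8).astype(np.int32)
        cv2.polylines(o,[q],True,[(0,0,255),(0,200,0),(255,0,0),(255,0,255)][i],1,cv2.LINE_AA,3)
    cv2.imwrite(fn,np.hstack([big,o]) if big.shape[1]<=400 else o)
E
python3 - <<'E'
from fit import *
d=np.load('w1.npz');cam=(d['K'],d['T']);im=d['im']
p=[.500,.293,.0885,0.0]
p=fit(im,cam,'wrist','plate',p,np.pi/6,[1,3],.0885,win=9,iters=20)
p=fit(im,cam,'wrist','plate',p,np.pi/6,[1,3],.0885,win=4,iters=20,zs=1)
overlay(im,cam,'wrist','plate',p,np.pi/6,'pics/o1.png')
E
```

```text
fit [ 0.53767  0.28607 -0.06816 -0.26597] n 267 med|r| 1.82 px
fit [ 0.54173  0.28616 -0.07754 -0.25575] n 175 med|r| 0.77 px
```

View pics/o1.png

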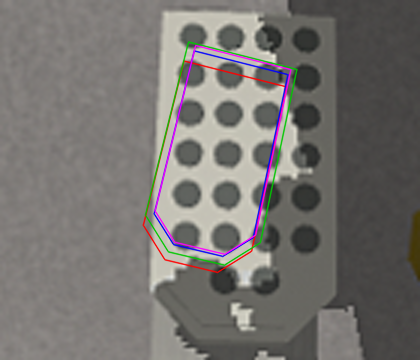

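```bash
cat > crop.py <<'E'
import cv2,sys,numpy as np
src,dst,x0,y0,x1,y1,k=sys.argv[1:3]+[int(float(a)) for a in sys.argv[3:8]]
im=cv2.imread(src)[y0:y1,x0:x1]
im=cv2.resize(im,None,fx=k,fy=k,interpolation=cv2.INTER_CUBIC)
f=np.clip(255*(im/255.)**.6,0,255).astype(np.uint8)
for x in range((x0+9)//10*10,x1,10): cv2.line(f,((x-x0)*k,0),((x-x0)*k,6),(0,0,255),1); cv2.putText(f,str(x),((x-x0)*k,16),0,.35,(0,0,255))
for y in range((y0+9)//10*10,y1,10): cv2.line(f,(0,(y-y0)*k),(6,(y-y0)*k),(0,0,255),1); cv2.putText(f,str(y),(8,(y-y0)*k+4),0,.35,(0,0,255))
cv2.imwrite(dst,f)
E
python3 crop.py pics/w1.png pics/w1c.png 210 115 310 250 4
python3 crop.py pics/w1.png pics/w1b.png 0 80 130 220 4
```

```text
(no output)
```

View pics/w1c.png

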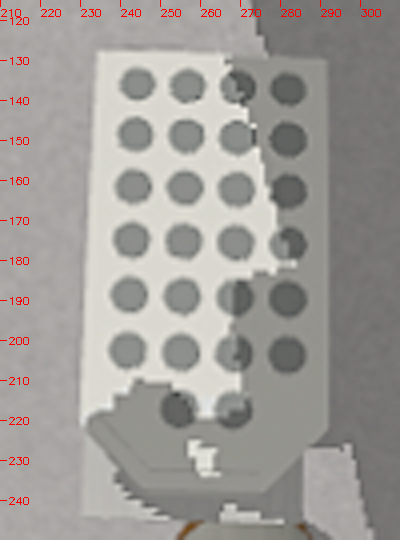

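```bash
cat >> fit.py <<'E'
def cornerfit(uv,X,n,cam,p0,tilt,zprior=None,zs=.001):
    X=np.array(X);uv=np.array(uv)
    f=lambda p:np.concatenate([(proj(X@Rz(p[3],tilt).T+p[:3],n,cam)-uv).ravel()/.7]+([[(p[2]-zprior)/zs]] if zprior is not None else []))
    q=least_squares(f,p0,x_scale=[.01,.01,.01,.1]); print('corner',q.x.round(4),'res px',(q.fun*.7).round(1)); return q.x
E
python3 - <<'E'
from fit import *
d=np.load('w1.npz');cam=(d['K'],d['T']);im=d['im']
L=loops('plate')[1]
uv=[(292,130),(292.5,222.5),(277,237.5),(247,237),(231,219.5),(234,127.5)]
# order: (-a,-b),(a-c,-b),(a,-b+c),(a,b-c),(a-c,b),(-a,b); image left = ?
for order in ([5,4,3,2,1,0],[0,1,2,3,4,5]):
    p=cornerfit([uv[i] for i in order],L,'wrist',cam,[.5,.29,.0885,0],np.pi/6)
    p2=cornerfit([uv[i] for i in order],L,'wrist',cam,[.5,.29,.0885,0],np.pi/6,.0885)
    if order[0]==5:
        q=fit(im,cam,'wrist','plate',p2,np.pi/6,[1],.0885,win=3,iters=20,zs=.003)
        overlay(im,cam,'wrist','plate',q,np.pi/6,'pics/o2.png',k=4,half=(50,70))
E
```

```text
corner [ 0.5049  0.2981  0.0906 -0.033 ] res px [ 0.8  0.3 -0.1  0.9 -0.5 -0.1 -0.3  0.   0.3 -0.7 -0.1 -0.4]
corner [ 0.5054  0.2981  0.0891 -0.033 ] res px [ 0.9  0.7  0.   0.8 -0.4 -0.3 -0.3 -0.2  0.1 -0.8 -0.2 -0.1  0.4]
fit [ 0.50425  0.29668  0.09228 -0.04053] n 130 med|r| 0.23 px
corner [ 0.5893  0.3051 -0.1562 -0.0164] res px [-45.5  29.2 -46.7 -12.4 -22.8 -18.8  23.3 -18.2  47.8  -9.1  44.3  32.1]
corner [ 0.5186  0.2993  0.0546 -0.0254] res px [-54.6   6.5 -57.7  -3.3 -28.2  -3.8  28.5  -3.   58.7   0.6  54.6  10.1
 -23.7]
```

View pics/o2.png

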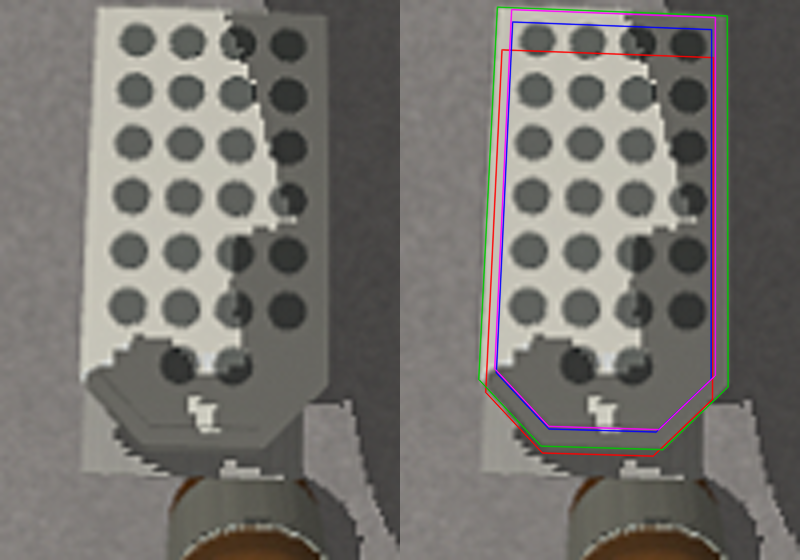

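```bash
python3 -c "
from plan import *
plan([.506,.297,.11],-0.037)
d=np.load('w1.npz');cam=(d['K'],d['T'])
for z in (.05,.1,.15): print(z,atz((275,300),z,'wrist',cam).round(3),atz((152,158),z,'top',cam_pose('top')).round(3))
"
```

```text
shift(cur axes) cm [14.032  0.768  0.657]  yaw now -0.0064  turn 0.0306
down axis [ 1.e-04  0.e+00 -1.e+00] pos [0.4994 0.2894 0.2503] t 2.33
0.05 [0.692 0.319 0.05 ] [0.649 0.316 0.05 ]
0.1 [0.652 0.314 0.1  ] [0.635 0.303 0.1  ]
0.15 [0.612 0.31  0.15 ] [0.621 0.29  0.15 ]
```

Request:
arm_command(increments=[[[0,0.77,0.66,0.03],[4.0,0,0,0],[5,0,0,0],[5,0,0,0],[1.2,0,0,0],[1.0,0,0,0],[1.0,0,0,0],[1.0,0,0,0],[0,0,0,0],[0,0,0,0]]])

```text
time: 3.58
eef_pos: [0.5063, 0.2972, 0.0687]
tcp_rot: [0.012, 0.707, -0.012, 0.707]
contact_force: [0.1, 0.4, -0.1]
opening: 0.995
```

```bash
python3 -c "
from look import *
im,c,s=snap('wrist','w2'); print(s['eef_pos'],s['time'],s['contact_force'])"
```

```text
[0.50633786 0.29716752 0.06873977] 3.575 [ 0.14858238  0.39390559 -0.06800932]
```

View pics/w2.png

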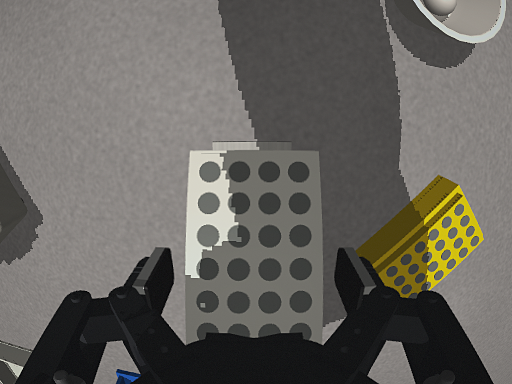

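Fingers straddle the plate: pads at about (265,158) and (265,352), plate edges at cols 187 and 322. No contact yet, so I'll close.

Request:
arm_command(increments=[[[0,0,0,0],[0,0,0,0],[0,0,0,0],[0,0,0,0],[0,0,0,0],[0,0,0,0]]], grip=5.5, grip_force=40)

```text
time: 4.38
eef_pos: [0.5064, 0.2973, 0.0689]
tcp_rot: [0.012, 0.707, -0.012, 0.707]
contact_force: [-0.9, -0.5, 6.0]
opening: 0.72
```

```bash
python3 -c "
from look import *
im,c,s=snap('wrist','w3'); print(s['eef_pos'],s['time'],s['contact_force'],s['wrist_torque'])"
```

```text
[0.50643044 0.29725644 0.06893827] 4.375 [-0.88927168 -0.53948096  6.0114364 ] [-0.08705486  0.1454306  -0.03283049]
```

View pics/w3.png

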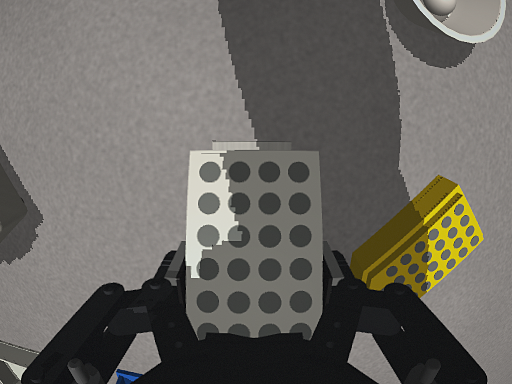

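Request:
arm_command(increments=[[[-1,0,0,0],[-2,0,0,0],[-4,0,0,0],[-5,0,0,0],[0,-6,0,0],[0,-6,0,0],[0,-1,0,0],[5,0,0,0],[5,0,0,0],[3,0,0,0],[0,0,0,0],[0,0,0,0]]])

```text
time: 5.92
eef_pos: [0.5029, 0.1677, 0.06]
tcp_rot: [0.012, 0.706, -0.012, 0.708]
contact_force: [-0.5, 0.9, -0.5]
opening: 0.724
```

```bash
python3 -c "
from look import *
im,c,s=snap('wrist','w4'); print(s['eef_pos'],s['time'],s['contact_force'],s['wrist_torque'])
im,c,s=snap('scene','s4')
"; python3 crop.py pics/s4.png pics/s4c.png 240 150 390 300 4
```

```text
[0.50290846 0.16769945 0.05998677] 5.925 [-0.47062055  0.9068031  -0.50701701] [-0.04720849  0.02721255 -0.01881773]
```

View pics/w4.png

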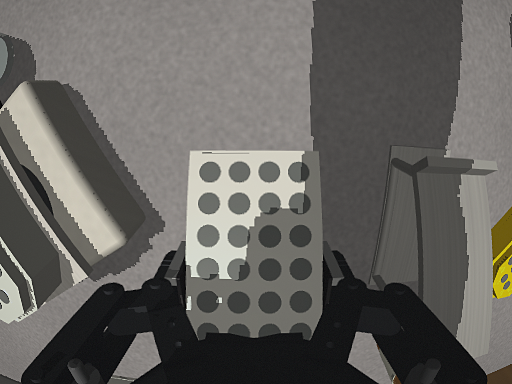

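View pics/s4c.png

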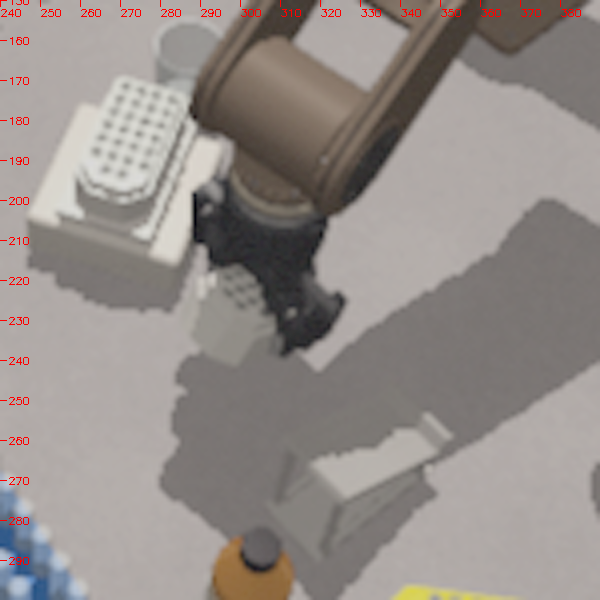

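Plate is held at 30°, same in-hand view as before (deck edges at cols 187 and 322). Next, lower the low edge to the table and pivot it.

Request:
arm_command(increments=[[[2.8,0,0,0],[0.5,0,0,0],[0.4,0,0,0],[0,0,0,0]]], grip=5.5, grip_force=20)

```text
time: 6.52
eef_pos: [0.5024, 0.1673, 0.0226]
tcp_rot: [0.012, 0.707, -0.012, 0.707]
contact_force: [-1.8, -0.4, 2.3]
opening: 0.72
```

Request:
arm_command(increments=[[[0.4,0,0.4,0],[0.4,0,0.4,0],[0,0,0,0]]])

```text
time: 6.9
eef_pos: [0.5104, 0.167, 0.0145]
tcp_rot: [0.012, 0.707, -0.012, 0.707]
contact_force: [-1.4, -0.5, 4.6]
opening: 0.717
```

```bash
python3 -c "
from look import *
im,c,s=snap('wrist','w5'); print(s['eef_pos'],s['time'],s['contact_force'],s['wrist_torque'])
"
```

```text
[0.51041556 0.16698182 0.01452031] 6.9 [-1.44891547 -0.53129746  4.56318419] [-0.0592124   0.58834036  0.01203951]
```

View pics/w5.png

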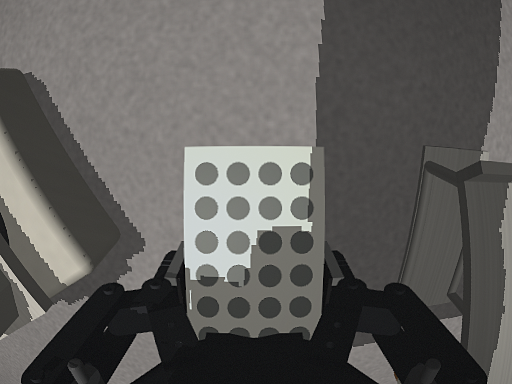

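Request:
arm_command(increments=[[[0.4,0,0.3,0],[0.4,0,0.25,0],[0.3,0,0.2,0],[0.2,0,0.1,0],[0,0,0,0]]])

```text
time: 7.58
eef_pos: [0.519, 0.1667, 0.0015]
tcp_rot: [0.012, 0.707, -0.012, 0.707]
contact_force: [-1.1, -0.4, 6.2]
opening: 0.718
```

```bash
python3 -c "
from look import *
im,c,s=snap('wrist','w6'); print(s['eef_pos'],s['time'],s['contact_force'],s['wrist_torque'])
"
```

```text
[0.51899215 0.16670865 0.00145865] 7.575 [-1.11869456 -0.42805679  6.19717697] [ 0.04827333  0.53596893 -0.04227032]
```

View pics/w6.png

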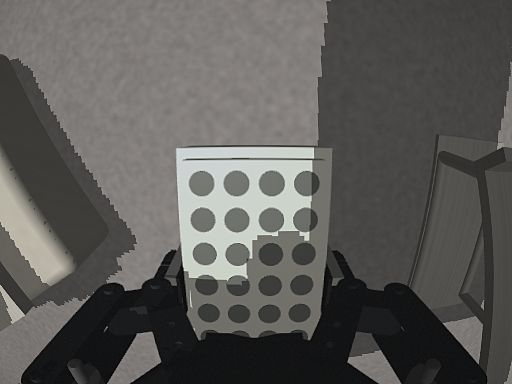

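Request:
arm_command(increments=[[[0.2,0,0.06,0],[0.15,0,0.05,0],[0,0,0,0]]])

```text
time: 8.0
eef_pos: [0.5205, 0.1667, -0.0018]
tcp_rot: [0.012, 0.706, -0.012, 0.708]
contact_force: [-1.3, -0.4, 6.1]
opening: 0.723
```

Request:
arm_command(increments=[[[0.15,0,0.03,0],[0,0,0,0]]])

```text
time: 8.25
eef_pos: [0.521, 0.1666, -0.0031]
tcp_rot: [0.012, 0.706, -0.012, 0.708]
contact_force: [-0.6, -0.6, 5.6]
opening: 0.719
```

Request:
arm_command(increments=[[[0.12,0,0.02,0],[0,0,0,0]]])

```text
time: 8.5
eef_pos: [0.5214, 0.1666, -0.0041]
tcp_rot: [0.012, 0.706, -0.012, 0.708]
contact_force: [-0.8, -0.6, 6.0]
opening: 0.723
```

Request:
arm_command(increments=[[[0.1,0,0,0],[0,0,0,0]]])

```text
time: 8.75
eef_pos: [0.5217, 0.1666, -0.005]
tcp_rot: [0.012, 0.706, -0.012, 0.708]
contact_force: [-0.4, -1.0, 6.2]
opening: 0.716
```

Request:
arm_command(increments=[[[0.1,0,0,0],[0,0,0,0]]])

```text
time: 9.0
eef_pos: [0.5219, 0.1666, -0.0053]
tcp_rot: [0.012, 0.706, -0.012, 0.708]
contact_force: [-1.6, -1.6, 10.8]
opening: 0.718
```

```bash
python3 -c "
from look import *
im,c,s=snap('wrist','w7'); print(s['eef_pos'],s['time'],s['contact_force'],s['wrist_torque'])
np.savez('w7.npz',im=im,K=c[0],T=c[1])
im,c,s=snap('scene','s7')
"; python3 crop.py pics/s7.png pics/s7c.png 240 170 350 290 5
```

```text
[ 0.5218804   0.16659314 -0.0053121 ] 9.0 [-1.60317453 -1.60661935 10.81571905] [-0.1805682   0.72112642 -0.06840887]
```

View pics/w7.png

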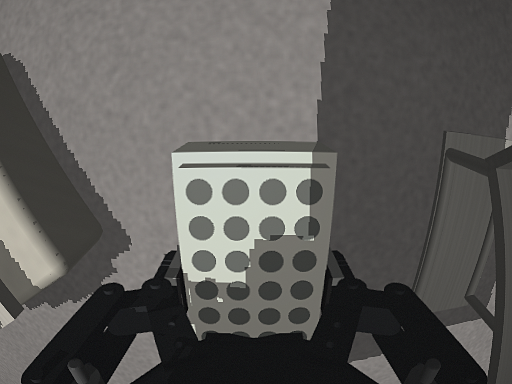

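View pics/s7c.png

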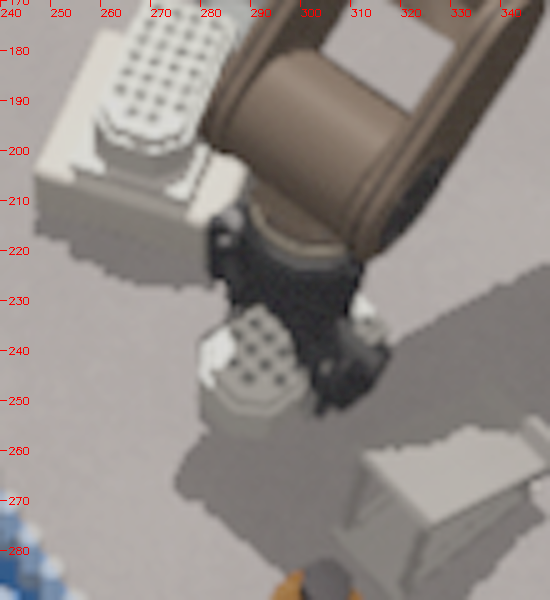

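Plate is now flat: force rose to 10.8 N, wells are vertical in view, and the low-end wall shows at rows 152-165. Now the base pose from existing pictures.

```bash
python3 crop.py pics/top0.png pics/t0b.png 215 172 285 242 8; python3 crop.py pics/w1.png pics/w1b.png 0 90 90 220 4
```

```text
(no output)
```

View pics/t0b.png

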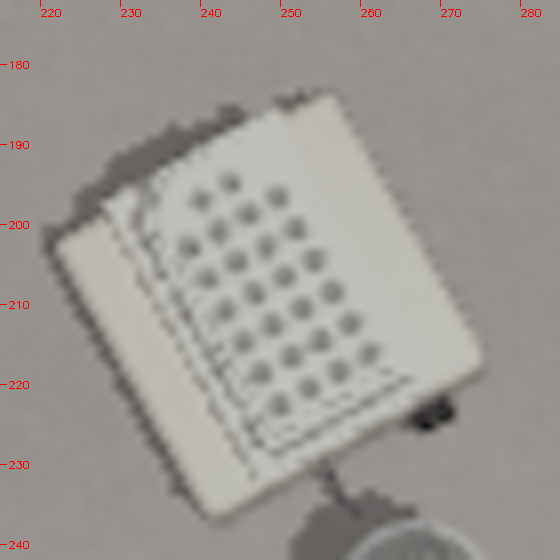

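View pics/w1b.png

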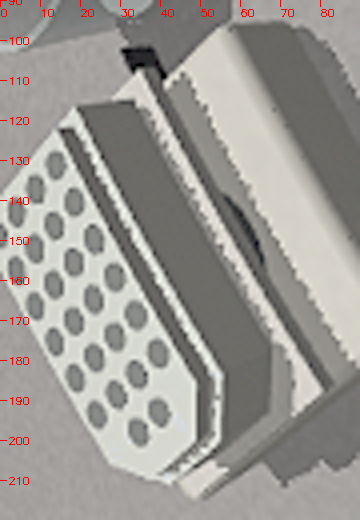

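Request:
arm_command(increments=[[[0,0,0,0],[-3,0,0,0],[-6,0,0,0],[-6,0,0,0],[-5.5,0,0,0],[0,-5,3,0],[0,-5,3,0],[0,0,0,-0.18],[0,0,0,-0.18],[0,0,0,-0.18],[0,0,0,0],[0,0,0,0]]], grip_force=40)

```text
time: 10.6
eef_pos: [0.5763, 0.0646, 0.1969]
tcp_rot: [-0.176, 0.685, 0.176, 0.685]
contact_force: [-0.3, 0.1, -1.9]
opening: 0.719
```

```bash
python3 -c "
from look import *
im,c,s=snap('wrist','w8'); print(s['eef_pos'],s['time'],s['contact_force'],s['wrist_torque'])
np.savez('w8.npz',im=im,K=c[0],T=c[1])
"
```

```text
[0.5762771  0.06457543 0.19689937] 10.6 [-0.31913477  0.11643272 -1.87737678] [ 0.01983439 -0.02732389 -0.00033839]
```

View pics/w8.png

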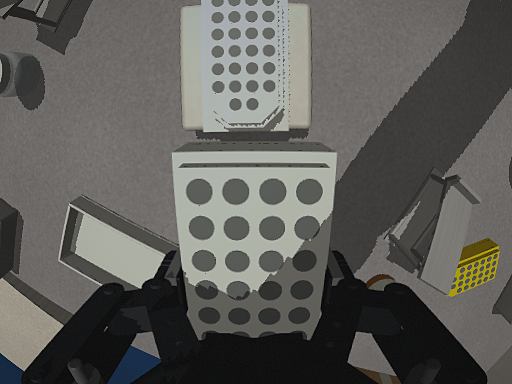

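```bash
python3 crop.py pics/w8.png pics/w8c.png 175 0 325 145 5;python3 crop.py pics/w8.png pics/w8d.png 165 135 345 235 4
```

```text
(no output)
```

View pics/w8c.png

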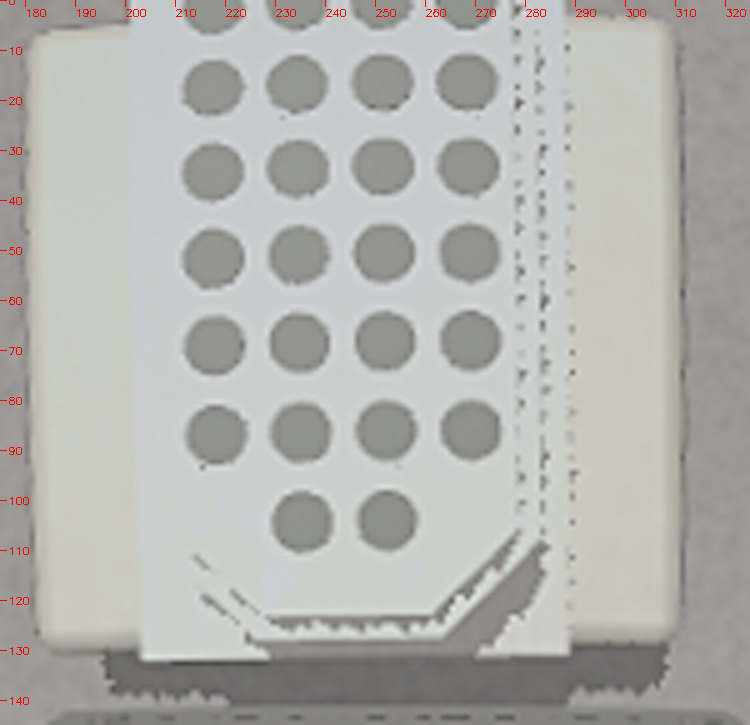

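View pics/w8d.png

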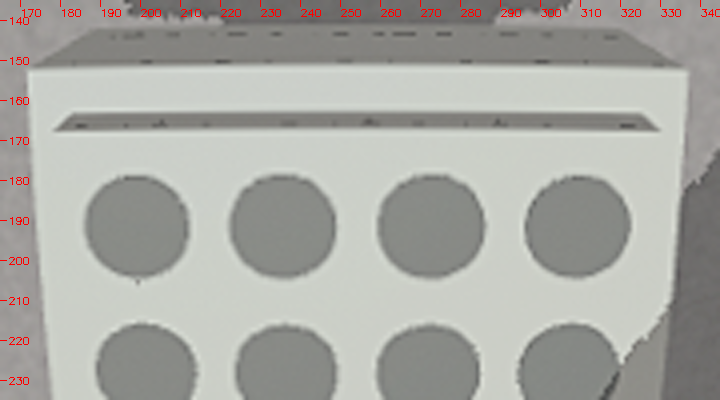

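```bash
cat > wells.py <<'E'
from fit import *
def wells(im,box,bs=41,C=12,amin=60,amax=2000):
    x0,y0,x1,y1=box; g=cv2.cvtColor(im[y0:y1,x0:x1],cv2.COLOR_BGR2GRAY)
    k=4; G=cv2.resize(g,None,fx=k,fy=k,interpolation=cv2.INTER_CUBIC)
    b=cv2.adaptiveThreshold(G,255,cv2.ADAPTIVE_THRESH_MEAN_C,cv2.THRESH_BINARY_INV,bs*k+1-(bs*k)%2,C)
    cs,_=cv2.findContours(b,cv2.RETR_LIST,cv2.CHAIN_APPROX_NONE); out=[]
    for c in cs:
        a=cv2.contourArea(c)
        if len(c)<20 or a<amin*k*k or a>amax*k*k: continue
        e=cv2.fitEllipse(c); ar=np.pi*e[1][0]*e[1][1]/4
        if abs(a/ar-1)<.06 and e[1][0]/e[1][1]>.6:
            out.append([(e[0][0]+.5)/k-.5+x0,(e[0][1]+.5)/k-.5+y0,np.sqrt(e[1][0]*e[1][1])/k])
    return np.array(out)
E
python3 - <<'E'
from wells import *
d=np.load('w8.npz');im=d['im']
a=wells(im,(198,0,292,128));b=wells(im,(172,168,335,290))
for w in(a,b): 
    w=w[np.lexsort((w[:,0],(w[:,1]/8).round()))]; print(w.round(1).tolist())
d=np.load('w1.npz'); w=wells(d['im'],(225,118,300,245),bs=31,C=10,amin=25); print(len(w),w[np.argsort(w[:,1])].round(1).tolist())
E
```

```text
[[217.1, 17.2, 11.7], [234.0, 16.4, 11.6], [251.0, 16.1, 11.6], [268.0, 16.0, 11.9], [217.0, 34.0, 12.0], [234.1, 33.3, 11.9], [251.2, 32.8, 11.9], [268.3, 32.9, 12.1], [217.2, 51.3, 12.2], [234.3, 50.5, 11.8], [251.4, 50.1, 11.9], [268.5, 50.1, 12.1], [251.5, 67.8, 11.9], [268.7, 67.7, 12.2], [217.4, 68.7, 12.1], [234.4, 68.1, 11.9], [217.7, 86.7, 12.4], [234.8, 86.1, 12.1], [251.8, 85.7, 12.0], [268.8, 85.6, 12.3], [235.0, 104.0, 12.4], [252.0, 103.7, 12.1]]
[[198.9, 191.2, 26.1], [235.3, 191.1, 26.6], [272.3, 191.1, 26.6], [308.8, 191.1, 26.1], [201.2, 227.4, 24.6], [236.1, 227.8, 24.9], [271.6, 227.7, 25.1], [203.6, 260.2, 22.6], [236.9, 260.9, 23.0]]
16 [[244.0, 135.6, 8.4], [256.4, 136.1, 8.5], [281.3, 136.9, 8.8], [243.4, 148.1, 8.8], [256.1, 148.5, 8.7], [243.0, 161.2, 9.0], [255.8, 161.5, 8.9], [268.6, 162.0, 8.6], [242.5, 174.6, 9.2], [255.5, 174.9, 9.1], [268.4, 175.2, 8.7], [242.0, 188.2, 9.3], [255.1, 188.6, 9.1], [241.5, 202.1, 9.2], [254.7, 202.6, 9.1], [281.1, 203.3, 9.7]]
```

```bash
cat >> wells.py <<'E'
HELD_H=.0243   # plate centre above TCP
def grid(kj,px,py): 
    kj=np.array(kj,float); return np.c_[(kj[:,0]-3)*px,(kj[:,1]-1.5)*py,np.full(len(kj),.019)]
def assign(w,p,n,cam,px,py,tilt=0,maxd=9):
    kj=[(k,j) for k in range(7) for j in range(4) if not(k==6 and j in(0,3))]
    uv=proj(grid(kj,px,py)@Rz(p[3],tilt).T+p[:3],n,cam); o=[]
    for a in w:
        i=np.argmin(np.hypot(*(uv-a[:2]).T)); 
        if np.hypot(*(uv[i]-a[:2]))<maxd: o.append((kj[i],a[:2]))
    return [a for a,_ in o],np.array([b for _,b in o])
E
python3 - <<'E'
from wells import *
d=np.load('w8.npz');im=d['im'];cam=(d['K'],d['T'])
s=sensors.get_state(); print(s['time'])
M=R.from_quat(s['tcp_rot']).as_matrix();tp=s['eef_pos'];ty=np.arctan2(M[1,2],M[0,2]);print('toolyaw',ty)
a=wells(im,(198,0,292,128));b=wells(im,(172,168,335,290))
px=py=.0138
pb0=[.481,-.003,.089,.51]
ph0=[*(tp-.004*M[:,2]+[0,0,HELD_H]),ty]
for it in range(4):
    ka,ua=assign(a,pb0,'wrist',cam,px,py,maxd=20 if it==0 else 5)
    kb,ub=assign(b,ph0,'wrist',cam,px,py,maxd=20 if it==0 else 5)
    def res(v):
        pb=np.array([v[0],v[1],.089,v[2]]);ph=np.array([v[3],v[4],ph0[2],v[5]])
        r1=proj(grid(ka,v[6],v[7])@Rz(pb[3]).T+pb[:3],'wrist',cam)-ua
        r2=proj(grid(kb,v[6],v[7])@Rz(ph[3],v[8]).T+ph[:3],'wrist',cam)-ub
        return np.r_[r1.ravel(),r2.ravel()]
    q=least_squares(res,[pb0[0],pb0[1],pb0[3],ph0[0],ph0[1],ph0[3],px,py,0],x_scale=[.01]*2+[.1]+[.01]*2+[.1,.01,.01,.1]); v=q.x
    pb0=[v[0],v[1],.089,v[2]];ph0=[v[3],v[4],ph0[2],v[5]];px,py=v[6:8]
    print(len(ka),len(kb),'rms',np.sqrt(np.mean(q.fun**2)).round(2),v.round(4))
h=M.T@(np.array(ph0[:3])-tp); bb=M.T@(np.array(pb0[:3])-tp)
print('held in tool',h.round(4),'yaw rel',v[5]-ty); print('base in tool',bb.round(4),'yaw rel',v[2]-ty)
r=q.fun.reshape(-1,2); print(r.round(1).tolist())
E
```

```text
10.65
toolyaw 0.504189023089485
22 9 rms 0.1 [ 4.747e-01 -3.000e-04  5.140e-01  5.698e-01  6.150e-02  5.038e-01
  1.410e-02  1.310e-02  1.220e-02]
22 9 rms 0.1 [ 4.747e-01 -3.000e-04  5.140e-01  5.698e-01  6.150e-02  5.038e-01
  1.410e-02  1.310e-02  1.220e-02]
22 9 rms 0.1 [ 4.747e-01 -3.000e-04  5.140e-01  5.698e-01  6.150e-02  5.038e-01
  1.410e-02  1.310e-02  1.220e-02]
22 9 rms 0.1 [ 4.747e-01 -3.000e-04  5.140e-01  5.698e-01  6.150e-02  5.038e-01
  1.410e-02  1.310e-02  1.220e-02]
held in tool [-0.0243  0.0005 -0.0071] yaw rel -0.0004103979893299581
base in tool [ 0.1079 -0.0077 -0.1203] yaw rel 0.009827217345535044
[[0.1, 0.1], [-0.0, 0.1], [-0.0, -0.1], [-0.1, 0.0], [0.1, 0.1], [-0.0, 0.1], [-0.0, 0.1], [-0.0, 0.1], [0.0, 0.1], [0.1, 0.1], [-0.0, -0.1], [-0.1, 0.0], [0.0, 0.0], [0.0, -0.0], [-0.0, -0.1], [-0.1, -0.1], [0.0, 0.0], [0.1, -0.1], [-0.1, -0.1], [-0.0, -0.2], [-0.0, -0.1], [0.1, -0.1], [0.1, -0.3], [0.1, -0.2], [-0.1, -0.1], [0.0, -0.1], [0.0, -0.0], [-0.1, 0.1], [-0.0, 0.2], [0.0, 0.2], [0.0, 0.1]]
```

Request:
arm_command(increments=[[[0,-0.8,-3.6,-0.01],[2,0,-3.7,0],[4.2,0,0,0],[0,0,0,0],[0,0,0,0]]])

```text
time: 11.28
eef_pos: [0.5176, 0.0218, 0.1364]
tcp_rot: [-0.181, 0.683, 0.18, 0.684]
contact_force: [0.5, -0.3, -1.4]
opening: 0.72
```

```bash
python3 -c "
from look import *
im,c,s=snap('wrist','w9'); print(s['eef_pos'],s['time'],s['contact_force'],s['wrist_torque'])
np.savez('w9.npz',im=im,K=c[0],T=c[1])
"
```

```text
[0.51757255 0.0218397  0.13639095] 11.275 [ 0.46000606 -0.33742343 -1.38679831] [ 0.05255909  0.02867668 -0.00460674]
```

View pics/w9.png

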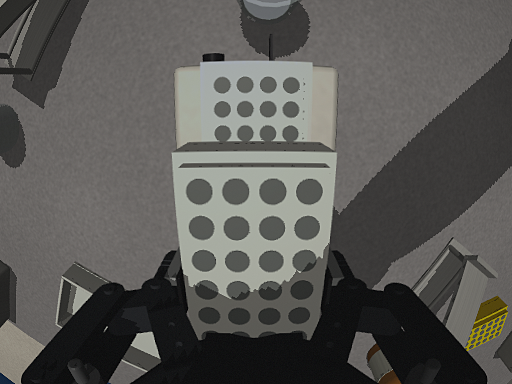

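```bash
cat >> wells.py <<'E'
def relfit(im,cam,s,pb0,px=.0141,py=.0131,boxa=(198,60,310,142),boxb=(172,168,335,290),zbase=.089,bx=-.0071,by=.0005,freez=False,hh=HELD_H):
    M=R.from_quat(s['tcp_rot']).as_matrix();tp=s['eef_pos'];ty=np.arctan2(M[1,2],M[0,2])
    a=wells(im,boxa,amin=40);b=wells(im,boxb)
    ph0=[*(tp+bx*M[:,2]+by*M[:,1]+[0,0,hh]),ty]
    def one(w,p0,tilted,z):
        p=list(p0);t=0.
        for it in range(4):
            k,u=assign(w,p,'wrist',cam,px,py,t,maxd=7 if it==0 else 4)
            f=lambda v:np.r_[(proj(grid(k,px,py)@Rz(v[2],v[3] if tilted else 0).T+[v[0],v[1],z+(v[4] if freez else 0)],'wrist',cam)-u).ravel(),1e-3*v[3],1e-3*v[4]]
            q=least_squares(f,[p[0],p[1],p[3],t,0],x_scale=[.01,.01,.1,.1,.01]); v=q.x; p=[v[0],v[1],z,v[2]];t=v[3] if tilted else 0
        return p,t,len(k),np.sqrt(np.mean(q.fun**2)),v[4]
    pb,_,na,ra,dza=one(a,pb0,False,zbase); ph,t,nb,rb,dzb=one(b,ph0,True,ph0[2])
    h=M.T@(np.array(ph[:3])-tp); bb=M.T@(np.array(pb[:3])-tp)
    print('base',np.round(pb,4),'n',na,'rms %.2f'%ra,'held',h.round(4),'tilt %.4f n %d rms %.2f dz %.4f %.4f'%(t,nb,rb,dza,dzb))
    print('need move y,z cm',((bb-h)[1:]*100).round(3),'turn',-(pb[3]-ph[3]),'toolyaw',ty)
    return pb,ph
E
python3 - <<'E'
from wells import *
d=np.load('w9.npz');cam=(d['K'],d['T']);s=sensors.get_state()
for fz in(0,1):
  for p in((.0141,.0131),(.014,.013)): relfit(d['im'],cam,s,[.4747,-.0003,.089,.514],*p,freez=fz)
E
```

```text
base [ 4.750e-01 -2.000e-04  8.900e-02  5.146e-01] n 12 rms 0.06 held [-0.0243  0.0007 -0.0073] tilt 0.0267 n 12 rms 0.08 dz 0.0000 0.0000
need move y,z cm [ 0.15  -4.125] turn 0.0005933664002768513 toolyaw 0.5162049558111621
base [ 4.748e-01 -3.000e-04  8.900e-02  5.146e-01] n 12 rms 0.15 held [-0.0243  0.0007 -0.0079] tilt 0.0117 n 12 rms 0.14 dz 0.0000 0.0000
need move y,z cm [ 0.15  -4.077] turn 0.0005950804436992696 toolyaw 0.5162049558111621
base [ 4.750e-01 -2.000e-04  8.900e-02  5.146e-01] n 12 rms 0.06 held [-0.0243  0.0007 -0.0073] tilt 0.0220 n 12 rms 0.05 dz -0.0002 -0.0002
need move y,z cm [ 0.15 -4.12] turn 0.0005936765343362849 toolyaw 0.5162049558111621
base [ 4.748e-01 -3.000e-04  8.900e-02  5.146e-01] n 12 rms 0.06 held [-0.0243  0.0007 -0.0079] tilt 0.0209 n 12 rms 0.05 dz 0.0011 0.0005
need move y,z cm [ 0.149 -4.087] turn 0.0005939969989192662 toolyaw 0.5162049558111621
```

Request:
arm_command(increments=[[[0,0.15,-2.1,0],[0,0,-2.01,0],[1.3,0,0,0],[1.3,0,0,0],[0,0,0,0],[0,0,0,0]]])

```text
time: 12.08
eef_pos: [0.4804, 0.003, 0.1089]
tcp_rot: [-0.181, 0.684, 0.181, 0.684]
contact_force: [-0.3, -0.0, -0.8]
opening: 0.72
```

```bash
python3 -c "
from look import *
im,c,s=snap('wrist','w10'); print(s['eef_pos'],s['time'],s['contact_force'],s['wrist_torque'])
np.savez('w10.npz',im=im,K=c[0],T=c[1])
"; python3 crop.py pics/w10.png pics/w10c.png 160 100 350 220 4
```

```text
[0.48038791 0.00301372 0.10889501] 12.075 [-0.33282873 -0.01302223 -0.7911341 ] [-0.02740598  0.00142571 -0.01412305]
```

View pics/w10c.png

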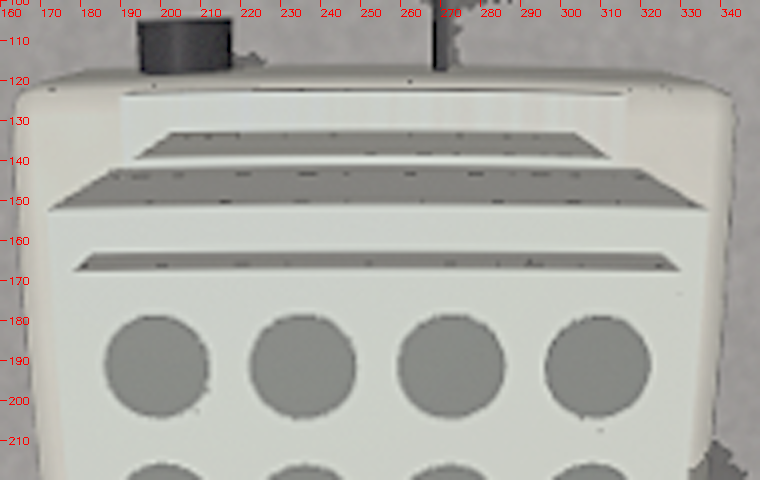

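```bash
python3 - <<'E'
from wells import *
d=np.load('w10.npz');cam=(d['K'],d['T']);s=sensors.get_state()
M=R.from_quat(s['tcp_rot']).as_matrix();tp=s['eef_pos'];ty=np.arctan2(M[1,2],M[0,2])
g=cv2.GaussianBlur(cv2.cvtColor(d['im'],cv2.COLOR_BGR2GRAY).astype(np.float32),(0,0),.6)
# row transitions averaged over columns
for c0,c1 in((205,225),(240,260),(280,300)):
    v=g[125:175,c0:c1].mean(1); dv=np.diff(v); 
    i=[k for k in range(1,len(dv)-1) if abs(dv[k])>8 and abs(dv[k])>=abs(dv[k-1]) and abs(dv[k])>abs(dv[k+1])]
    print([ (round(125.5+k+.5*(dv[k-1]-dv[k+1])/(dv[k-1]-2*dv[k]+dv[k+1]),2),round(float(dv[k]))) for k in i])
for nm,p,t in(('base',[.475,-.0002,.089,.5146],0),('held',[*(tp-.0073*M[:,2]+.0007*M[:,1]+[0,0,.0243]),ty],.022)):
    for z in(-.019,.011):
        X=np.array([[-.058,-.031,z],[-.058,0,z],[-.058,.031,z]]); print(nm,z,proj(X@Rz(p[3],t).T+p[:3],'wrist',cam).round(1).tolist())
    X=np.array([[-.0537,0,.011],[-.0537,0,.019]]); print(' deck',proj(X@Rz(p[3],t).T+p[:3],'wrist',cam).round(1).tolist())
E
```

```text
[(np.float32(132.44), -65), (np.float32(138.54), 53), (np.float32(141.15), -46), (np.float32(150.94), 48), (np.float32(162.53), -57), (np.float32(166.89), 46)]
[(np.float32(132.17), -45), (np.float32(138.4), 65), (np.float32(140.67), -64), (np.float32(150.7), 47), (np.float32(162.42), -52), (np.float32(166.65), 50)]
[(np.float32(132.48), -53), (np.float32(138.52), 57), (np.float32(141.0), -44), (np.float32(150.9), 48), (np.float32(162.52), -56), (np.float32(166.81), 48)]
base -0.019 [[202.4, 128.2], [252.8, 127.6], [303.2, 128.3]]
base 0.011 [[192.8, 133.8], [252.7, 133.0], [312.7, 133.9]]
 deck [[252.7, 141.3], [252.7, 143.6]]
held -0.019 [[188.6, 136.0], [254.0, 135.0], [319.3, 135.9]]
held 0.011 [[171.9, 144.2], [254.1, 142.8], [336.3, 144.1]]
 deck [[254.1, 154.3], [254.2, 158.0]]
```

Request:
arm_command(increments=[[[0.4,0,0,0],[0.4,0,0,0],[0.2,0,0,0],[0,0,0,0]]])

```text
time: 12.62
eef_pos: [0.48, 0.0028, 0.0989]
tcp_rot: [-0.18, 0.684, 0.18, 0.684]
contact_force: [0.7, -0.2, -1.5]
opening: 0.722
```

Request:
arm_command(increments=[[[0.2,0,0,0],[0,0,0,0]]])

```text
time: 12.88
eef_pos: [0.4799, 0.0028, 0.0969]
tcp_rot: [-0.18, 0.684, 0.18, 0.684]
contact_force: [0.8, -0.1, -1.8]
opening: 0.72
```

Request:
arm_command(increments=[[[0.15,0,0,0],[0,0,0,0]]])

```text
time: 13.12
eef_pos: [0.4799, 0.0028, 0.0954]
tcp_rot: [-0.18, 0.684, 0.181, 0.684]
contact_force: [0.6, 0.3, -0.5]
opening: 0.717
```

Request:
arm_command(increments=[[[0.1,0,0,0],[0,0,0,0]]], grip_force=20)

```text
time: 13.38
eef_pos: [0.48, 0.0029, 0.0947]
tcp_rot: [-0.18, 0.684, 0.181, 0.684]
contact_force: [-0.3, 0.5, 1.0]
opening: 0.72
```

Request:
arm_command(increments=[[[0.1,0,0,0],[0,0,0,0]]])

```text
time: 13.62
eef_pos: [0.48, 0.0028, 0.0945]
tcp_rot: [-0.18, 0.684, 0.181, 0.683]
contact_force: [-2.6, 0.2, 5.0]
opening: 0.724
```

Request:
arm_command(increments=[[[0.1,0,0,0],[0,0,0,0]]])

```text
time: 13.88
eef_pos: [0.4804, 0.0027, 0.0939]
tcp_rot: [-0.181, 0.684, 0.18, 0.684]
contact_force: [-1.6, 2.0, 7.0]
opening: 0.72
```

```bash
python3 -c "
from look import *
im,c,s=snap('wrist','w11'); print(s['eef_pos'],s['time'],s['contact_force'],s['wrist_torque'])
np.savez('w11.npz',im=im,K=c[0],T=c[1])
im,c,s=snap('scene','s11')
"; python3 crop.py pics/w11.png pics/w11c.png 160 100 350 220 4; python3 crop.py pics/s11.png pics/s11c.png 225 130 325 230 5
```

```text
[0.48038077 0.00274134 0.09389318] 13.875 [-1.63381348  1.98643545  6.98061608] [-0.07057768  0.70130415 -0.09079857]
```

View pics/w11c.png

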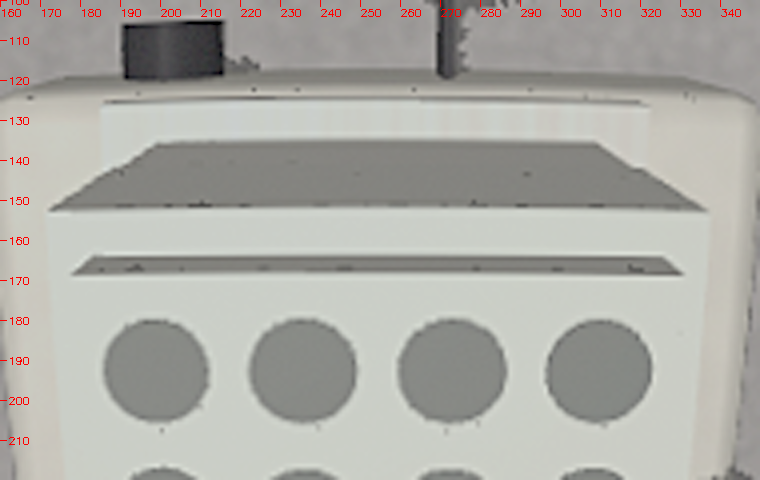

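View pics/s11c.png

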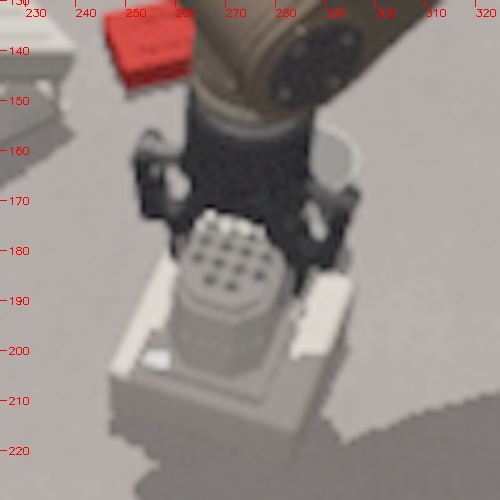

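Request:
arm_command(increments=[[[0.1,0,0,0],[0.1,0,0,0],[0,0,0,0]]])

```text
time: 14.35
eef_pos: [0.4804, 0.0028, 0.0937]
tcp_rot: [-0.181, 0.684, 0.181, 0.683]
contact_force: [-8.3, 1.5, 17.3]
opening: 0.718
```

```bash
python3 -c "
from look import *
s=sensors.get_state(); print(s['wrist_torque'])"
```

```text
[-7.00908466e-04  1.46129327e+00 -1.24061972e-01]
```

Request:
arm_command(increments=[[[-0.22,0,0,0],[0,0,0,0]]])

```text
time: 14.6
eef_pos: [0.4806, 0.0027, 0.0938]
tcp_rot: [-0.181, 0.683, 0.18, 0.684]
contact_force: [-0.9, 0.3, 6.8]
opening: 0.72
```

Request:
arm_command(increments=[[[0,0,0,0],[0,0,0,0],[0,0,0,0]]], grip=8.2)

```text
time: 14.98
eef_pos: [0.4798, 0.0029, 0.0923]
tcp_rot: [-0.18, 0.684, 0.181, 0.684]
contact_force: [0.7, 0.1, 0.2]
opening: 0.961
```

Request:
arm_command(increments=[[[-1,0,0,0],[-3,0,0,0],[-5,0,0,0],[-3,0,0,0],[0,0,5,0],[0,0,0,0]]])

```text
time: 15.72
eef_pos: [0.5254, 0.0283, 0.2139]
tcp_rot: [-0.181, 0.683, 0.181, 0.684]
contact_force: [0.3, 0.5, 0.3]
opening: 0.96
```

```bash
python3 -c "
from look import *
im,c,s=snap('wrist','w12'); print(s['eef_pos'],s['time'],s['contact_force'],s['wrist_torque'])
np.savez('w12.npz',im=im,K=c[0],T=c[1])
"
```

```text
[0.52538173 0.02830092 0.21391034] 15.725 [0.28306594 0.51191634 0.27576427] [-0.00017286 -0.00605031 -0.06244298]
```

View pics/w12.png

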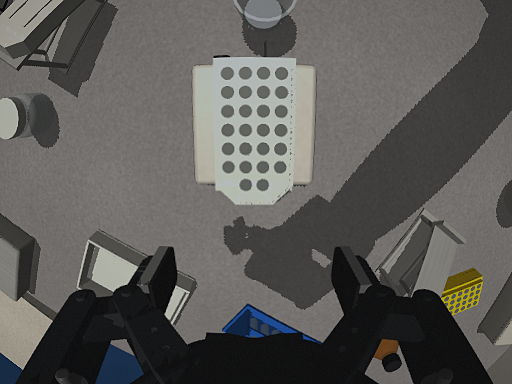

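```bash
cat >> wells.py <<'E'
def onefit(im,cam,p0,box,px=.0141,py=.0131,n='wrist',amin=40):
    w=wells(im,box,amin=amin); p=np.r_[p0,0,0]
    def pr(v,k): 
        Rm=R.from_euler('z',v[3]).as_matrix()@R.from_euler('yx',[-v[4],v[5]]).as_matrix()
        return proj(grid(k,px,py)@Rm.T+v[:3],n,cam)
    for it in range(4):
        k,u=assign(w,p[:4],n,cam,px,py,0,7 if it==0 else 4)
        for fr in (0,1):
            f=lambda v:np.r_[(pr(np.r_[v[:4],v[4:]*fr],k)-u).ravel(),1e-3*v[4:],]
            q=least_squares(f,p,x_scale=[.01,.01,.01,.1,.1,.1])
            if fr==0: p=q.x
    print('n',len(k),'level: ',p[:4].round(4),' full:',q.x.round(4),'rms %.2f'%np.sqrt(np.mean(q.fun**2))); return p
E
python3 - <<'E'
from wells import *
d=np.load('w12.npz');cam=(d['K'],d['T'])
onefit(d['im'],cam,[.475,0,.119,.515],(212,60,298,200))
d=np.load('w8.npz');cam=(d['K'],d['T'])
onefit(d['im'],cam,[.475,0,.089,.515],(198,0,292,128))
E
python3 crop.py pics/w12.png pics/w12c.png 185 45 325 215 4
```

```text
n 26 level:  [ 4.738e-01 -4.000e-04  1.180e-01  5.155e-01]  full: [ 4.737e-01 -3.000e-04  1.180e-01  5.156e-01 -1.000e-03  5.300e-03] rms 0.04
n 22 level:  [ 4.745e-01 -4.000e-04  8.790e-02  5.140e-01]  full: [ 4.747e-01 -4.000e-04  8.810e-02  5.143e-01  1.000e-02 -2.500e-03] rms 0.04
```

View pics/w12c.png

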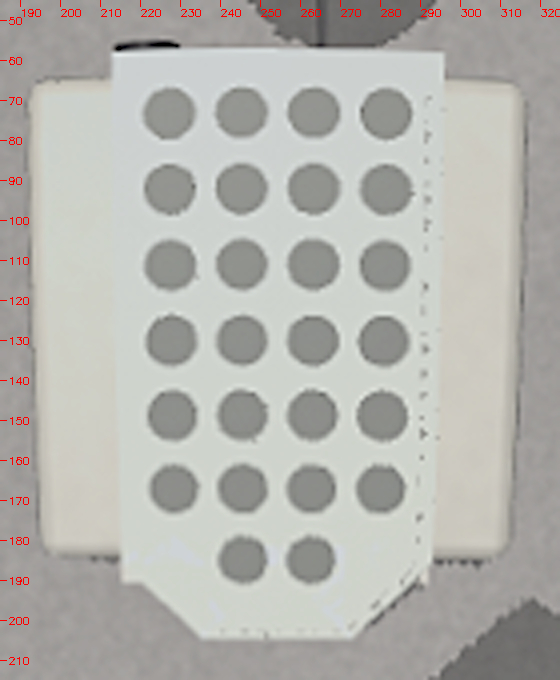

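```bash
python3 -c "
from plan import *
plan([.455,-.275,.25],-0.05)
ct=cam_pose('top');cs=cam_pose('scene')
for z in(.06,.08,.1): print(atz((335,168),z,'top',ct).round(3),atz((190,157),z,'scene',cs).round(3))"
```

```text
shift(cur axes) cm [ -3.68  -22.91  -20.986]  yaw now 0.5175  turn 0.5675
down axis [-0.e+00 -2.e-04 -1.e+00] pos [0.524  0.0279 0.2131] t 15.78
[ 0.608 -0.278  0.06 ] [ 0.597 -0.292  0.06 ]
[ 0.603 -0.275  0.08 ] [ 0.605 -0.276  0.08 ]
[ 0.598 -0.271  0.1  ] [ 0.613 -0.26   0.1  ]
```

Request:
arm_command(increments=[[[-3.7,0,0,0],[0,-3.8,-3.5,0],[0,-3.8,-3.5,0],[0,-3.8,-3.5,0],[0,-3.8,-3.5,0],[0,-3.8,-3.5,0],[0,-3.8,-3.5,0],[0,0,0,0.18],[0,0,0,0.18],[0,0,0,0.18],[0,0,0,0],[0,0,0,0]]])

```text
time: 17.27
eef_pos: [0.4529, -0.2743, 0.2497]
tcp_rot: [0.008, 0.707, -0.008, 0.707]
contact_force: [-0.8, 0.2, 0.1]
opening: 0.962
```

```bash
python3 -c "
from look import *
im,c,s=snap('wrist','w13'); print(s['eef_pos'],s['time'],s['contact_force'],s['wrist_torque'])
np.savez('w13.npz',im=im,K=c[0],T=c[1])
"; python3 crop.py pics/w13.png pics/w13c.png 205 100 315 250 4
```

```text
[ 0.45294907 -0.27430096  0.24972041] 17.275 [-0.80130142  0.20811734  0.14826511] [-0.01085029 -0.08479981 -0.04701321]
```

View pics/w13.png

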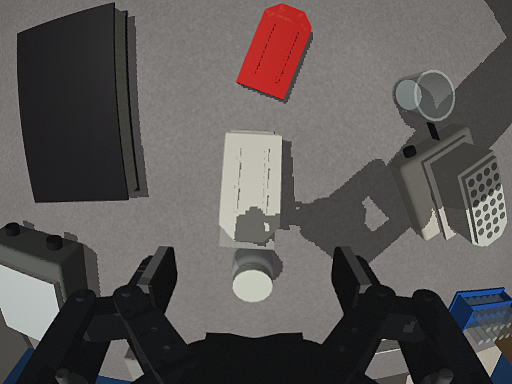

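View pics/w13c.png

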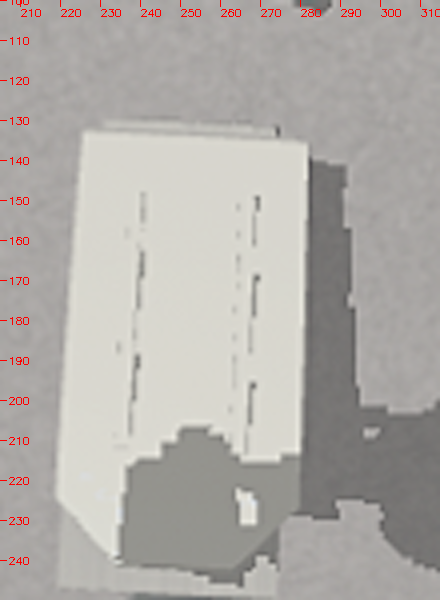

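```bash
python3 - <<'E'
from fit import *
d=np.load('w13.npz');cam=(d['K'],d['T']);im=d['im']
L=loops('lid')[1]
uv=[(225.5,132.5),(219,223),(234,240),(264,241.5),(280,227),(281.5,136)]
p2=cornerfit(uv,L,'wrist',cam,[.455,-.28,.0825,-.07],np.pi/6)
p2=cornerfit(uv,L,'wrist',cam,[.455,-.28,.0825,-.07],np.pi/6,.0825,.002)
q=fit(im,cam,'wrist','lid',p2,np.pi/6,[1],.0825,win=3,iters=20,zs=.003)
overlay(im,cam,'wrist','lid',q,np.pi/6,'pics/o13.png',k=4,half=(50,70))
from plan import plan
n=np.array([-.5*np.cos(q[3]),-.5*np.sin(q[3]),.866])
print(q[:3]); plan([q[0],q[1],.11],q[3])
E
```

```text
corner [ 0.4653 -0.2776  0.0843 -0.0732] res px [ 0.2  0.2  0.2  0.6 -0.   0.1 -0.5 -0.  -0.2 -0.5  0.4 -0.4]
corner [ 0.4655 -0.2776  0.0836 -0.0732] res px [ 0.3  0.4  0.3  0.6  0.  -0.  -0.5 -0.1 -0.3 -0.6  0.3 -0.3  0.4]
fit [ 0.46475 -0.27818  0.08632 -0.07117] n 137 med|r| 0.29 px
[ 0.4647459  -0.27818055  0.086315  ]
shift(cur axes) cm [13.972 -0.365  1.178]  yaw now -0.0218  turn 0.0494
down axis [-2.e-04  1.e-04 -1.e+00] pos [ 0.4531 -0.2743  0.2497] t 17.32
```

View pics/o13.png

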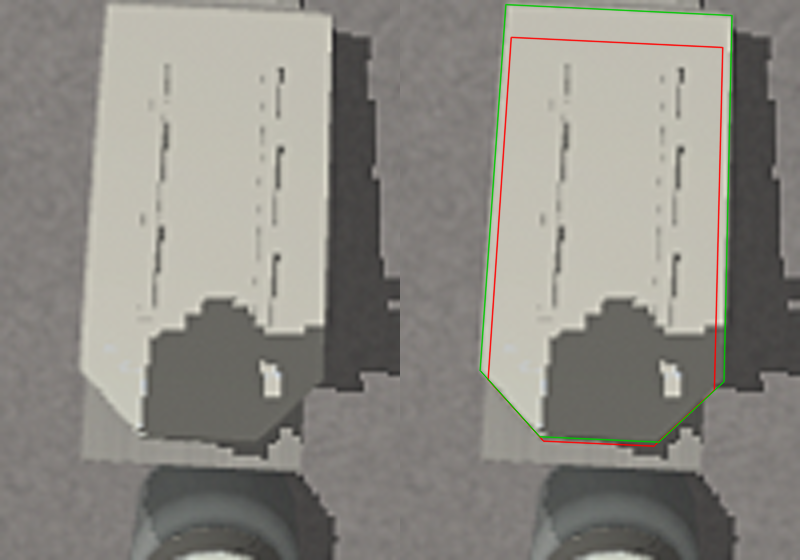

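Request:
arm_command(increments=[[[0,-0.37,0.8,0.05],[5,0,0,0],[5,0,0,0],[4,0,0,0],[2,0,0,0],[1.5,0,0,0],[1.0,0,0,0],[0,0,0,0],[0,0,0,0]]], grip=8.5)

```text
time: 18.45
eef_pos: [0.4619, -0.2788, 0.0657]
tcp_rot: [0.026, 0.706, -0.026, 0.707]
contact_force: [0.2, -0.3, 1.0]
opening: 0.995
```

Request:
arm_command(increments=[[[0,0,0,0],[0,0,0,0],[0,0,0,0],[0,0,0,0],[0,0,0,0],[0,0,0,0]]], grip=5.5, grip_force=40)

```text
time: 19.2
eef_pos: [0.4619, -0.2788, 0.0659]
tcp_rot: [0.026, 0.706, -0.026, 0.707]
contact_force: [-1.3, 0.8, 5.5]
opening: 0.722
```

```bash
python3 -c "
from look import *
im,c,s=snap('wrist','w14'); print(s['eef_pos'],s['time'],s['contact_force'],s['wrist_torque'])"
```

```text
[ 0.46189085 -0.27878929  0.06586219] 19.2 [-1.25637774  0.79066473  5.45844572] [ 0.22649809  0.13894247 -0.00203894]
```

View pics/w14.png

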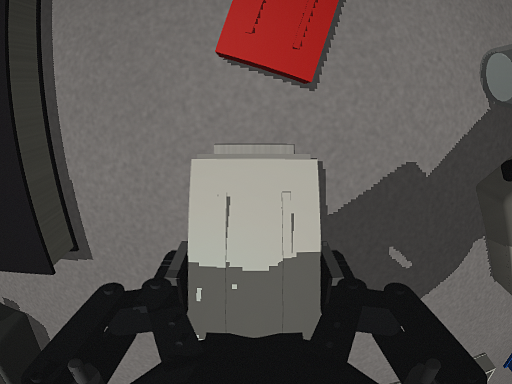

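Request:
arm_command(increments=[[[-1,0,0,0],[-2,0,0,0],[-4,0,0,0],[-5,0,0,0],[0,4.5,0.8,0],[0,4.5,0.8,0],[0,4,0.4,0],[5,0,0,0],[5,0,0,0],[4,0,0,0],[1,0,0,0],[0,0,0,0],[0,0,0,0]]])

```text
time: 20.88
eef_pos: [0.4924, -0.151, 0.0368]
tcp_rot: [0.025, 0.705, -0.027, 0.708]
contact_force: [0.7, 0.0, -1.0]
opening: 0.715
```

```bash
python3 -c "
from look import *
im,c,s=snap('wrist','w15'); print(s['eef_pos'],s['time'],s['contact_force'],s['wrist_torque'])"
```

```text
[ 0.49238438 -0.15102501  0.03681365] 20.875 [ 0.72561461  0.02131451 -0.96773139] [ 0.03969881  0.00784799 -0.00533125]
```

View pics/w15.png

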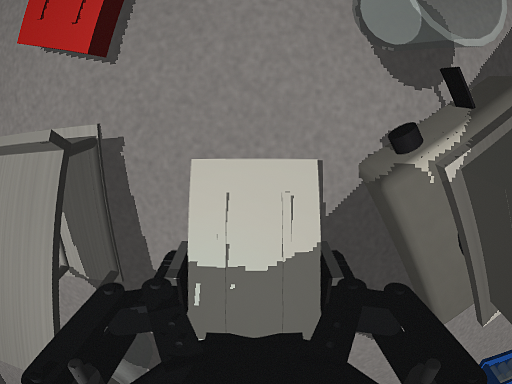

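Request:
arm_command(increments=[[[0.6,-1.2,0,0],[0.6,0,0,0],[0.4,0,0,0],[0,0,0,0]]], grip_force=20)

```text
time: 21.42
eef_pos: [0.4904, -0.1625, 0.0192]
tcp_rot: [0.026, 0.707, -0.026, 0.707]
contact_force: [0.2, 0.2, 2.9]
opening: 0.718
```

Request:
arm_command(increments=[[[0.4,0,0.4,0],[0.4,0,0.35,0],[0.4,0,0.3,0],[0,0,0,0]]])

```text
time: 21.92
eef_pos: [0.5006, -0.1632, 0.0072]
tcp_rot: [0.026, 0.707, -0.026, 0.706]
contact_force: [-1.1, -0.6, 4.4]
opening: 0.718
```

```bash
python3 -c "
from look import *
im,c,s=snap('wrist','w16'); print(s['eef_pos'],s['time'],s['contact_force'],s['wrist_torque'])"
```

```text
[ 0.50056976 -0.16315075  0.00719326] 21.925 [-1.05010416 -0.55045344  4.39615372] [-0.0947975   0.56304779 -0.01823802]
```

View pics/w16.png

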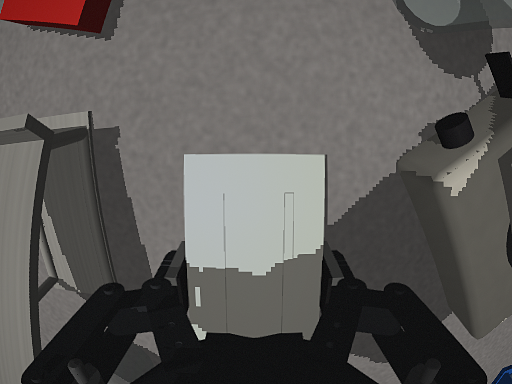

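Request:
arm_command(increments=[[[0.4,0,0.25,0],[0.4,0,0.2,0],[0.2,0,0.08,0],[0,0,0,0]]])

```text
time: 22.48
eef_pos: [0.506, -0.1636, -0.0026]
tcp_rot: [0.026, 0.707, -0.026, 0.706]
contact_force: [-1.8, 0.3, 5.7]
opening: 0.72
```

Request:
arm_command(increments=[[[0.12,0,0.04,0],[0,0,0,0]]])

```text
time: 22.72
eef_pos: [0.5064, -0.1636, -0.0037]
tcp_rot: [0.026, 0.707, -0.026, 0.706]
contact_force: [-1.4, -1.1, 6.0]
opening: 0.72
```

Request:
arm_command(increments=[[[0.12,0,0.03,0],[0,0,0,0]]])

```text
time: 22.98
eef_pos: [0.5068, -0.1636, -0.0048]
tcp_rot: [0.026, 0.707, -0.026, 0.707]
contact_force: [-1.0, -0.0, 6.6]
opening: 0.72
```

Request:
arm_command(increments=[[[0.1,0,0.01,0],[0,0,0,0]]])

```text
time: 23.22
eef_pos: [0.507, -0.1637, -0.0053]
tcp_rot: [0.026, 0.707, -0.026, 0.706]
contact_force: [-2.8, 0.4, 10.5]
opening: 0.717
```

```bash
python3 -c "
from look import *
im,c,s=snap('wrist','w17'); print(s['eef_pos'],s['time'],s['contact_force'],s['wrist_torque'])
np.savez('w17.npz',im=im,K=c[0],T=c[1])
"; python3 crop.py pics/w17.png pics/w17c.png 160 130 350 250 4
```

```text
[ 0.50701758 -0.16368243 -0.00525472] 23.225 [-2.8211815   0.43034991 10.50779628] [0.1865046  0.8335026  0.03357025]
```

View pics/w17c.png

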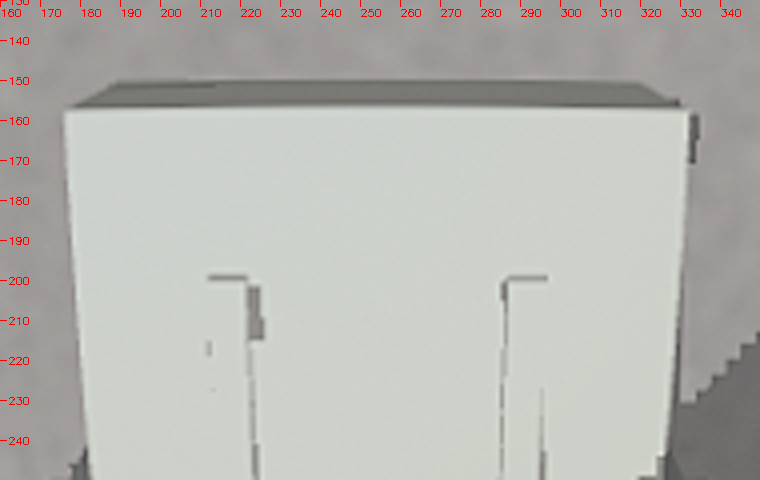

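Request:
arm_command(increments=[[[0,0,0,0],[0,0,0,0],[0,0,0,0]]], grip=7.2)

```text
time: 23.65
eef_pos: [0.5062, -0.1631, -0.0072]
tcp_rot: [0.026, 0.707, -0.026, 0.706]
contact_force: [0.6, 0.6, 0.4]
opening: 0.847
```

Request:
arm_command(increments=[[[-0.3,0,0,0],[0,0,0,0]]])

```text
time: 23.9
eef_pos: [0.5067, -0.1634, -0.0034]
tcp_rot: [0.026, 0.706, -0.026, 0.707]
contact_force: [-0.4, 0.2, -0.3]
opening: 0.843
```

Request:
arm_command(increments=[[[0,0,0,0],[0,0,0,0],[0,0,0,0],[0,0,0,0]]], grip=5.5, grip_force=35)

```text
time: 24.4
eef_pos: [0.5068, -0.1635, -0.0033]
tcp_rot: [0.026, 0.706, -0.026, 0.707]
contact_force: [0.2, -0.1, 4.0]
opening: 0.718
```

```bash
python3 -c "
from look import *
im,c,s=snap('wrist','w18'); print(s['eef_pos'],s['time'],s['contact_force'],s['wrist_torque'])
np.savez('w18.npz',im=im,K=c[0],T=c[1])
"; python3 crop.py pics/w18.png pics/w18c.png 160 130 350 250 4
```

```text
[ 0.50682343 -0.16354523 -0.00334547] 24.4 [ 0.21147172 -0.1192943   3.95801256] [0.03433802 0.04381975 0.01201525]
```

View pics/w18c.png

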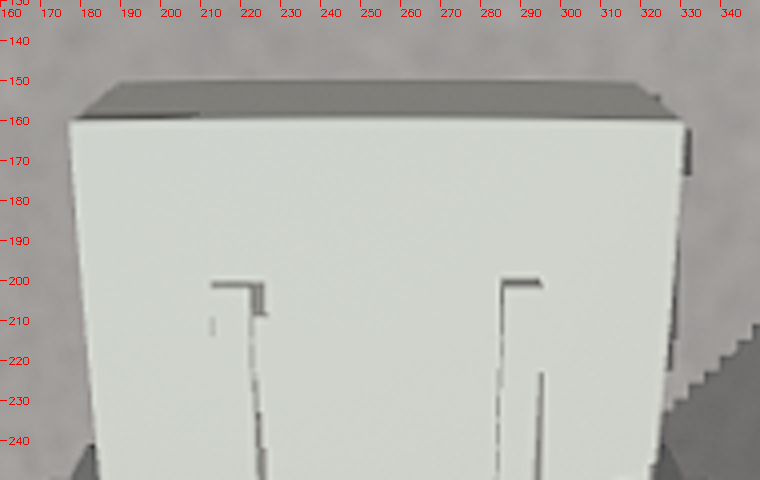

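```bash
python3 - <<'E'
from fit import *
d=np.load('w12.npz');cam=(d['K'],d['T']);im=d['im']
p0=[.4738+.0028*np.cos(.5155),-.0004+.0028*np.sin(.5155),.118,.5155]
q=fit(im,cam,'wrist','plate',p0,0,[1],.118,win=2.5,iters=14,zs=.0003,yawprior=.5155)
overlay(im,cam,'wrist','plate',q,0,'pics/o12.png',k=4,half=(60,85))
c,s=np.cos(.5155),np.sin(.5155); dd=q[:2]-[.4738,-.0004]; print('offset from grid centre along/across mm',(dd@[c,s]*1e3).round(2),(dd@[-s,c]*1e3).round(2))
d=np.load('w18.npz');cam=(d['K'],d['T']);im=d['im']; st=sensors.get_state()
M=R.from_quat(st['tcp_rot']).as_matrix();tp=st['eef_pos'];ty=np.arctan2(M[1,2],M[0,2])
p0=[*(tp-.003*M[:,2]+.0005*M[:,1]),ty]; p0[2]=.0118
# segments: loop1 idx 5 = -x edge (5->0), skip others but front part of sides
L=loops('lid')
o=outline()
import fit as F
F.lines=lambda k,v:[(np.array([-.058,-.031,z]),np.array([-.058,.031,z])) for z in(.012,)]+[(np.array([-.058,y,.012]),np.array([-.025,y,.012])) for y in(-.031,.031)]
q=F.fit(im,cam,'wrist','lid',p0,0,[1],.0118,win=5,iters=14,zs=.0003,yawprior=ty)
h=M.T@(q[:3]-tp); print('lid in tool',h.round(4),'yaw',q[3]-ty)
E
```

```text
fit [0.47635 0.00087 0.11954 0.51532] n 104 med|r| 0.22 px
offset from grid centre along/across mm 2.84 -0.15
fit [ 0.50281 -0.16366  0.01228 -0.07417] n 70 med|r| 0.23 px
lid in tool [-0.0156 -0.0004 -0.004 ] yaw -0.0003291205644540829
```

View pics/o12.png

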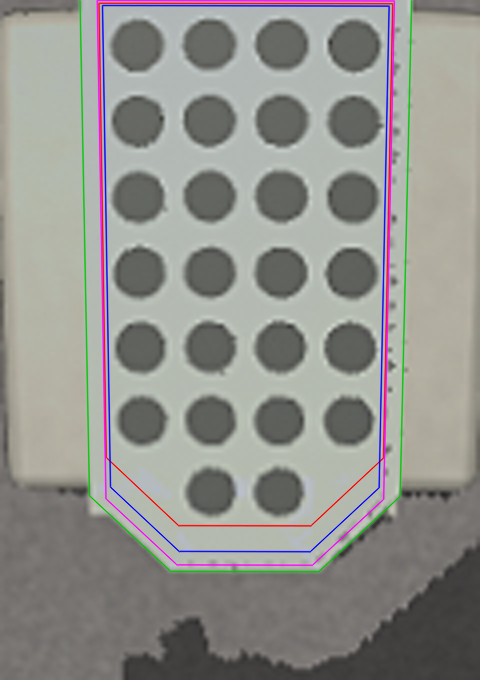

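Request:
arm_command(increments=[[[-1,0,0,0],[-3,0,0,0],[-6,0,0,0],[-6,0,0,0],[-3.3,0,0,0],[0,5.5,-1.3,0],[0,5.5,-1.3,0],[0,5.37,-1.32,0],[0,0,0,-0.18],[0,0,0,-0.18],[0,0,0,-0.18],[0,0,0,-0.05],[2,0,0,0],[2,0,0,0],[0,0,0,0],[0,0,0,0]]])

```text
time: 26.45
eef_pos: [0.4796, 0.0028, 0.1499]
tcp_rot: [-0.181, 0.684, 0.18, 0.684]
contact_force: [-0.5, -0.1, -0.0]
opening: 0.715
```

```bash
python3 -c "
from plan import *
im,c,s=snap('wrist','w19'); print(s['eef_pos'],s['time'],s['contact_force'],s['wrist_torque'])
np.savez('w19.npz',im=im,K=c[0],T=c[1])
plan([.4799,.0027,.15],.5153)
"; python3 crop.py pics/w19.png pics/w19c.png 160 100 350 220 4
```

```text
[0.47958027 0.00280317 0.14986773] 26.45 [-0.45898415 -0.0940108  -0.04635489] [-0.02849936 -0.03383556 -0.00980748]
shift(cur axes) cm [ 0.029 -0.001 -0.004]  yaw now 0.5162  turn 0.0009
down axis [ 1.4e-03 -3.0e-04 -1.0e+00] pos [0.4799 0.0027 0.1503] t 26.5
```

View pics/w19c.png

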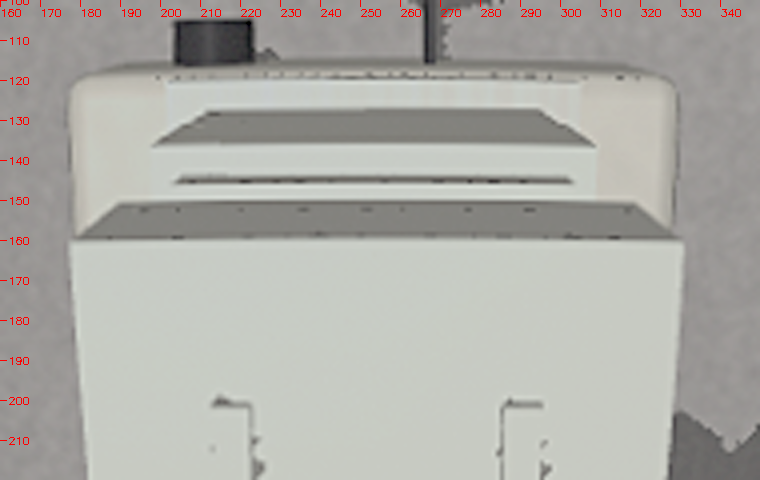

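```bash
python3 - <<'E'
from wells import *
d=np.load('w19.npz');cam=(d['K'],d['T']);g=cv2.GaussianBlur(cv2.cvtColor(d['im'],cv2.COLOR_BGR2GRAY).astype(np.float32),(0,0),.6)
tp=np.array([.4796,.0028,.1499]);c,s=np.cos(.5162),np.sin(.5162)
lidz=tp[2]+.0033
for c0,c1 in((215,230),(245,260),(275,290)):
    v=g[122:165,c0:c1].mean(1); dv=np.diff(v)
    i=[k for k in range(1,len(dv)-1) if abs(dv[k])>8 and abs(dv[k])>=abs(dv[k-1]) and abs(dv[k])>abs(dv[k+1])]
    rows=[122.5+k+.5*(dv[k-1]-dv[k+1])/(dv[k-1]-2*dv[k]+dv[k+1]) for k in i]
    print(np.round(rows,2))
    cc=(c0+c1-1)/2
    rr=[rows[0],rows[1],rows[-2],rows[-1]]
    for r,z,n in zip(rr,(.070,.130,lidz,lidz+.024),('base bottom','plate rim','lid bottom','lid top')):
        P=atz((cc,r),z,'wrist',cam); print('  ',n,'along mm %.2f'%(1e3*(P[0]*c+P[1]*s)))
# lateral: corners of plate rim & lid
E
python3 - <<'E'
import cv2,numpy as np,sys
sys.path.insert(0,'.')
from wells import *
d=np.load('w19.npz');cam=(d['K'],d['T']);c,s=np.cos(.5162),np.sin(.5162)
for n,z,uvs in(('rim',.130,[(197.6,136.5),(308.2,136.5)]),('lidtop',.1532+.024,[(177.3,159.8),(330,159.8)]),('lidbot',.1532,[(190,150.5),(318,150.7)])):
    l=[]
    for uv in uvs:
        P=atz(uv,z,'wrist',cam); l.append(1e3*(-P[0]*s+P[1]*c))
    print(n,np.round(l,2),'mid %.2f width %.2f'%(np.mean(l),l[1]-l[0]))
E
```

```text
[126.88 135.57 143.41 145.58 149.49 159.45]
   base bottom along mm 357.33
   plate rim along mm 356.72
   lid bottom along mm 360.62
   lid top along mm 360.61
[126.53 135.45 143.28 145.48 149.44 159.27]
   base bottom along mm 357.27
   plate rim along mm 356.78
   lid bottom along mm 360.69
   lid top along mm 360.59
[126.56 135.54 143.4  145.57 149.48 159.43]
   base bottom along mm 357.15
   plate rim along mm 356.74
   lid bottom along mm 360.65
   lid top along mm 360.62
rim [-264.91 -203.59] mid -234.25 width 61.32
lidtop [-264.73 -202.94] mid -233.83 width 61.79
lidbot [-264.5  -202.81] mid -233.65 width 61.69
```

```bash
python3 - <<'E'
from fit import *
for f,yaw,tp in(('w18',-.0745,np.array([.5068,-.1635,-.0033])),('w19',.5162,np.array([.4796,.0028,.1499]))):
    d=np.load(f+'.npz');cam=(d['K'],d['T'])
    zt=tp[2]+.0273
    for off in(-.062,-.058):
        P=tp+off*np.array([np.cos(yaw),np.sin(yaw),0]);P[2]=zt
        uv=proj(P,'wrist',cam)[0]; print(f,off,uv, atz(uv,zt,'wrist',cam)-P)
    print(cam[1][:3,3]-tp)
    g=cv2.cvtColor(d['im'],cv2.COLOR_BGR2GRAY); print(g[144:166,253])
E
```

```text
w18 -0.062 [254.94816155 149.09720731] [ 0.0000000e+00  0.0000000e+00 -6.9388939e-18]
w18 -0.058 [254.9366138 159.049312 ] [ 0.0000000e+00  0.0000000e+00 -6.9388939e-18]
[-0.08115982  0.00554128  0.14284496]
[121 118 117 116 118 113  73  78  78  80  79  80  79  77  69 118 176 189
 184 184 185 184]
w19 -0.062 [252.49842424 149.0679318 ] [0.00000000e+00 1.04083409e-17 0.00000000e+00]
w19 -0.058 [252.51165592 159.01613976] [0.00000000e+00 1.04083409e-17 0.00000000e+00]
[-0.07097359 -0.03977527  0.1428896 ]
[ 67  88 187 176 178 170  69  81  78  86  84  84  84  82  76 115 167 177
 173 171 172 173]
```

Request:
arm_command(increments=[[[0,-0.025,-0.385,0],[0.6,0,0,0],[0.6,0,0,0],[0.3,0,0,0],[0,0,0,0]]])

```text
time: 27.12
eef_pos: [0.476, 0.0007, 0.1338]
tcp_rot: [-0.18, 0.684, 0.181, 0.683]
contact_force: [-0.3, -0.1, -0.6]
opening: 0.717
```

Request:
arm_command(increments=[[[0.3,0,0,0],[0,0,0,0]]], grip_force=25)

```text
time: 27.38
eef_pos: [0.4761, 0.0007, 0.1311]
tcp_rot: [-0.18, 0.684, 0.181, 0.684]
contact_force: [-0.5, 1.0, -0.3]
opening: 0.716
```

Request:
arm_command(increments=[[[0.2,0,0,0],[0,0,0,0]]])

```text
time: 27.62
eef_pos: [0.4761, 0.0007, 0.1292]
tcp_rot: [-0.18, 0.684, 0.181, 0.684]
contact_force: [-0.3, 0.9, -1.3]
opening: 0.723
```

Request:
arm_command(increments=[[[0.15,0,0,0],[0,0,0,0]]])

```text
time: 27.88
eef_pos: [0.4762, 0.0007, 0.1277]
tcp_rot: [-0.18, 0.684, 0.181, 0.684]
contact_force: [-0.2, -0.5, -1.1]
opening: 0.714
```

Request:
arm_command(increments=[[[0.1,0,0,0],[0,0,0,0]]])

```text
time: 28.12
eef_pos: [0.4762, 0.0007, 0.1268]
tcp_rot: [-0.18, 0.684, 0.181, 0.684]
contact_force: [0.0, -0.5, -1.4]
opening: 0.718
```

Request:
arm_command(increments=[[[0.1,0,0,0],[0,0,0,0]]])

```text
time: 28.38
eef_pos: [0.4763, 0.0007, 0.1266]
tcp_rot: [-0.181, 0.684, 0.181, 0.684]
contact_force: [-3.6, 0.5, 4.4]
opening: 0.718
```

Request:
arm_command(increments=[[[0.1,0,0,0],[0,0,0,0]]])

```text
time: 28.62
eef_pos: [0.4764, 0.0007, 0.1266]
tcp_rot: [-0.181, 0.684, 0.181, 0.683]
contact_force: [-6.2, 1.5, 10.3]
opening: 0.716
```

Request:
arm_command(increments=[[[-0.15,0,0,0],[0,0,0,0]]])

```text
time: 28.88
eef_pos: [0.4766, 0.0006, 0.1266]
tcp_rot: [-0.181, 0.683, 0.18, 0.684]
contact_force: [0.1, -0.1, 2.8]
opening: 0.715
```

Request:
arm_command(increments=[[[0,0,0,0],[0,0,0,0],[0,0,0,0]]], grip=8.2)

```text
time: 29.25
eef_pos: [0.4762, 0.0007, 0.126]
tcp_rot: [-0.18, 0.684, 0.181, 0.684]
contact_force: [-0.4, -1.1, -0.1]
opening: 0.963
```

Request:
arm_command(increments=[[[-1,0,0,0],[-3,0,0,0],[-5,0,0,0],[-1,0,0,0],[0,0,5,0],[0,0,0,0]]])

```text
time: 30.0
eef_pos: [0.5209, 0.0262, 0.2258]
tcp_rot: [-0.181, 0.684, 0.181, 0.683]
contact_force: [0.2, 0.3, -0.1]
opening: 0.958
```

```bash
python3 -c "
from look import *
im,c,s=snap('wrist','w20'); print(s['eef_pos'],s['time'],s['contact_force'],s['wrist_torque'])
np.savez('w20.npz',im=im,K=c[0],T=c[1])
snap('scene','s20')
"; python3 crop.py pics/w20.png pics/w20c.png 185 30 325 215 4; python3 crop.py pics/s20.png pics/s20c.png 225 130 325 230 5
```

```text
[0.52087713 0.02623694 0.22575151] 30.0 [ 0.21769539  0.30230721 -0.06460601] [-0.0085807   0.00166864  0.01082275]
```

View pics/w20c.png

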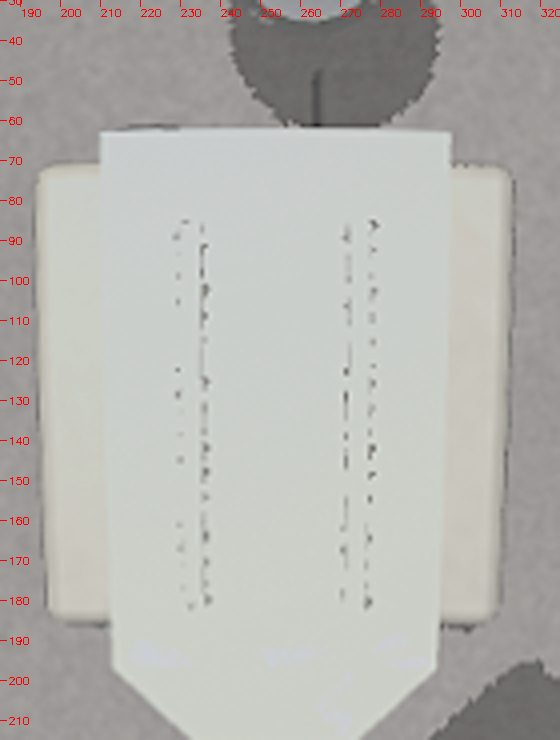

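View pics/s20.png

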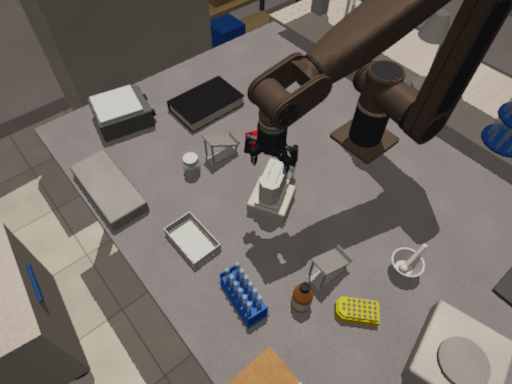

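Request:
arm_command(increments=[[[0,0,5,0],[0,0,5,0],[3,0,0,0],[3,0,0,0],[0,0,0,0],[0,0,0,0]]])

```text
time: 30.85
eef_pos: [0.6069, 0.0743, 0.1675]
tcp_rot: [-0.18, 0.683, 0.18, 0.684]
contact_force: [0.2, 0.6, 0.5]
opening: 0.96
```

```bash
python3 - <<'E'
from fit import *
d=np.load('w20.npz');cam=(d['K'],d['T'])
q=fit(d['im'],cam,'wrist','lid',[.4764,.0009,.142,.5153],0,[1],.142,win=3,iters=14,zs=1,skip=(2,))
im,c,s=snap('wrist','w21');snap('scene','s21');snap('top','t21'); print(s['eef_pos'],s['time'])
E
python3 crop.py pics/w21.png pics/w21c.png 180 0 330 140 5; python3 crop.py pics/s21.png pics/s21c.png 235 150 310 225 8
```

```text
fit [0.47636 0.00115 0.14259 0.51648] n 83 med|r| 0.05 px
[0.60689385 0.0743296  0.16754979] 30.85
```

View pics/w21c.png

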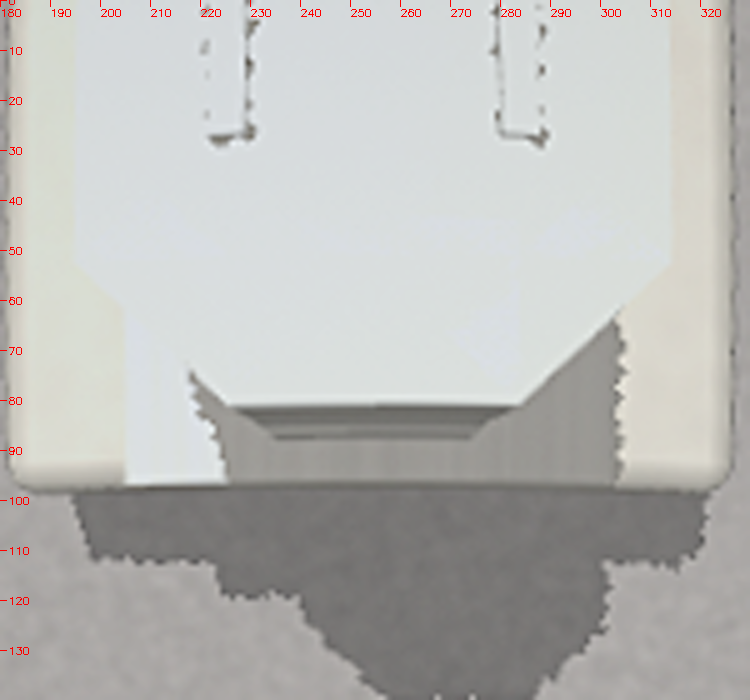

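View pics/s21c.png

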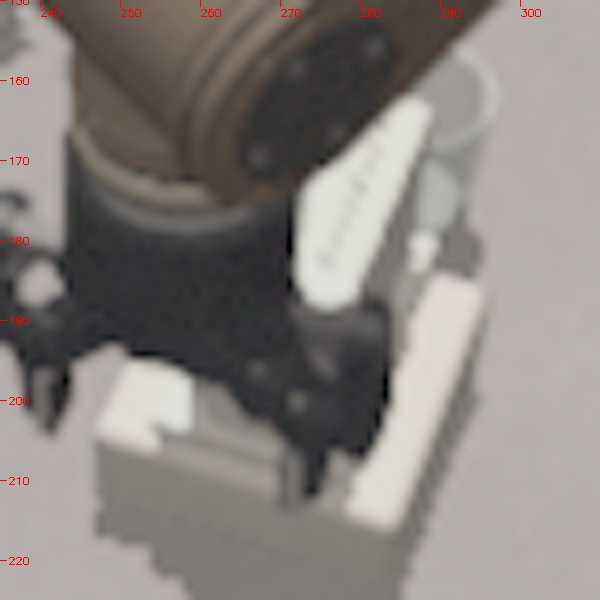

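View pics/t21.png

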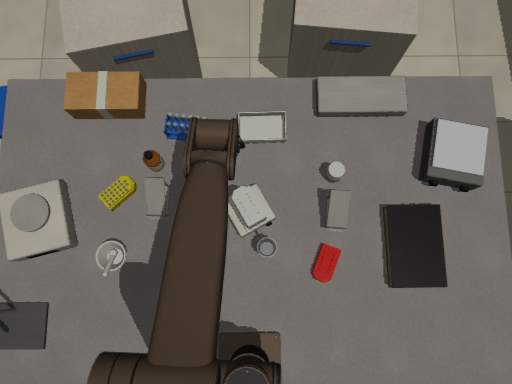

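Request:
arm_command(increments=[[[-5,0,0,0],[-5,0,0,0],[0,5,-3,0],[0,5,-3,0],[0,5,-3,0],[0,5,-3,0],[0,5,-3,0],[0,0,0,0],[0,0,0,0]]])

```text
time: 32.12
eef_pos: [0.3534, 0.2182, 0.2676]
tcp_rot: [-0.181, 0.683, 0.181, 0.685]
contact_force: [-0.3, -0.1, 0.2]
opening: 0.961
```

```bash
python3 - <<'E'
from look import *
im,c,s=snap('wrist','w22');snap('scene','s22'); print(s['eef_pos'],s['time'])
E
python3 crop.py pics/s22.png pics/s22c.png 235 150 310 225 8
```

```text
[0.35339426 0.21818778 0.26757341] 32.125
```

View pics/s22c.png

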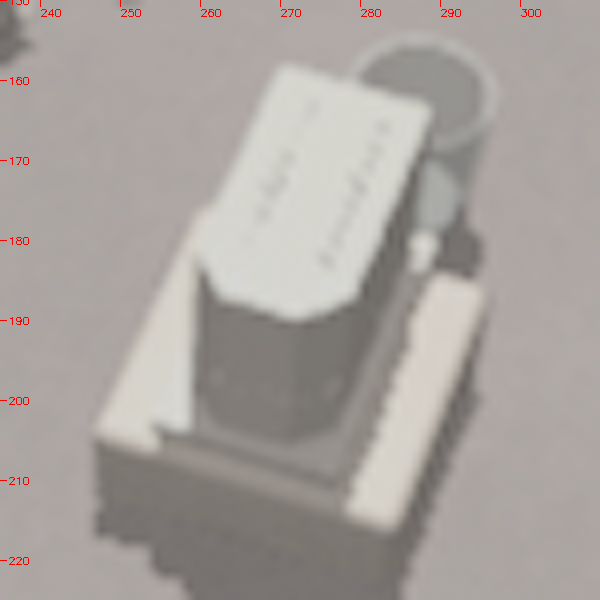

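View pics/w22.png

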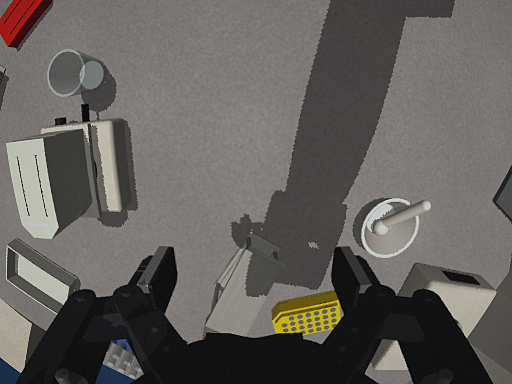

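The scene crop shows the stack with continuous, flush sides: lid top at rows 158-190, chamfers aligned down to row 205. There are no gaps, both racks are empty, and the bystanders are where they stood. Handing in.

```bash
python3 -c "
from look import *
print(ctrl.sign_off())"
```

```text
the job is handed in; nothing more can be done
None
```

The second plate is on the bottom plate and the lid is on top of it, chamfers over chamfers. I handed in at about 32 s with the arm clear of everything.

For each part I gripped it across its width on its rack and levelled it by pivoting its low edge on the open table. I aligned it over the stack with the wrist camera, lowered it to light contact and released it there. When I released the lid on the table to regrip it higher, its raised end settled about 2.6 mm onto the table.

**Last checks**
- **Plate:** its fitted height is 30.1 mm above the bottom plate's, against a pitch of 30 mm. It is level within about 0.3° and about 0.5 mm from the bottom plate's position along its length.
- **Lid:** its fitted centre is at (0.4764, 0.0012, 0.1426), against about (0.4764, 0.0009, 0.142) expected. It stopped at the predicted height under about 10 N.
- **Scene:** the camera shows flush, continuous sides with no gaps. The bystanders and decoys look unmoved by eye.

**What disagreed**
- One edge fit of the lid in the gripper was 4 mm off because it had latched onto the wrong edge. I caught this at hover and corrected it before lowering.
- I chose the sideways correction for the lid (0.25 mm) as a compromise between two estimates about 0.5 mm apart.
- In one wrist picture the chamfered end showed a faint shading band. The clean scene view showed no step there.

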